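Build a fuel-cell stack on dowel pins, wind it under the press and close the ram

TASK

Wind the carriage of the little stack press out to its stop at the crank end, lower every black cell plate lying on the mat level onto the two dowel pins, gasket side up, until each is fully home, and then put the aluminium end plate on top, boss upwards. Wind the carriage back until its pointer stands at the red line of the scale, and bring the red-knobbed press lever down until the ram's foot rests on the boss of the end plate; leave the things standing around undisturbed.

Things in the scene. Friction and masses are not known exactly. Their poses are not given: they have to be found in the camera images.
- stack_press: Bench press with screw slide, fixed: bed 280 mm long (its y), 100 wide, end blocks 100 high. Origin on the worktop under the bed; y runs along the slide from the crank (right, -y) to the left (+y), x away from the robot, turned up to 0.1 rad. Blue press frame behind it at y = +45; its head (50 mm wide, x = -24 to 105, z = 195 to 253) covers the carriage when that is wound in.
- nest (a point): Centre of the top of the carriage's dark base plate (90 mm in y by 56 mm in x, top 106 mm above the worktop), midway between the two steel dowel pins; moves with the carriage. Axes as stack_press. Pins: 8 mm thick, 54 mm tall (top 8 mm tapered to 3.6 mm), at y = -34 and +34 mm from this point.
- carriage (a joint): Position of the carriage along the slide in m. 0 = at its stop at the crank end (pointer at the blue line, loading position), 0.120 = pointer at the red line, under the ram; grows away from the crank (left, +y); end stop at 0.130. It moves only by the crank, 40 mm a turn.
- crank (a joint): Crank angle in rad (several turns). 0 = handle straight up, carriage at its loading stop; grows clockwise as seen from the crank end (from the right): from the top the handle goes away from the robot (+x), then down. Carriage position = 0.040 x angle / 2 pi. Turns with about 2 N at the handle and stays where it is left.
- crank_grip (a point): Gripping point of the crank's black handle, a round level bar (18 mm thick, 52 mm long, parallel to the slide, pointing right, this point 34 mm from its inner end) that turns freely on its own axis: pinch it from above and lead it round without turning the gripper. It runs on a circle of 40 mm radius, 30 to 110 mm above the worktop. The bed's end block is 55 mm away.
- crank_centre (a point): Centre of the circle on which crank_grip runs, 70 mm above the worktop, fixed to stack_press (its axes as stack_press). crank_grip = crank_centre + 40 mm x (sin(crank), 0, cos(crank)) in its axes.
- press_lever (a joint): Angle of the press lever in rad: 0 = raised (pointing up and towards the robot, 43 degrees above level), grows as its ball is pushed down, to 1.5. It lowers the ram by 26 mm per rad and stays where it is left; pushing takes about 1 N at the ball until the ram meets the work.
- lever_ball (a point): Centre of the red ball (28 mm) at the end of the press lever, left of the press head; push it down from above with closed fingers. It runs on an upright arc of 120 mm radius about the pinion axis at x = +32, y = +89, z = 225 mm in the frame of stack_press: ball = axis + 120 mm x (-cos(a), 0, sin(a)), a = 0.75 - press_lever.
- ram_foot (a point): Centre of the underside of the ram's round foot (28 mm diameter), 178 mm above the worktop when the lever is up, over the red-line position of the nest. The ram's upper end then stands 290 mm and the lever ball 321 mm above the worktop: carry plates over or round them.
- cell_0: Black graphite cell plate with an orange gasket frame, 90 x 56 x 12 mm (its x, y, z), 110 g. Two through holes of 10 mm at x = -34 and +34 mm. Origin at the centre of its underside; either way round fits. Two or three of the three cell plates are present. On the pins the plates stack 12 mm apart.
- cell_1: Another cell plate, the same as cell_0.
- cell_2: Another cell plate, the same as cell_0.
- end_plate: Aluminium end plate 90 x 56 x 15 mm with the same two holes, and a round steel boss (30 mm across, 5 mm high) in the middle of its top; about 200 g. Origin at the centre of its underside. It lies boss upwards on the mat.
- boss_top (a point): Centre of the top of the boss, 20 mm above the underside of the end plate.
- mat: Blue-green bench mat 222 x 270 x 3 mm, fixed, at the left; the plates lie on it. Origin under its centre.
- marker_pen: Marker pen, white and blue, lying in front of the press; bystander, not to be moved.
- remote_control: Off-white hand remote control, 150 x 48 x 20 mm, at the front right; bystander, not to be moved.
- brown_bottle: Brown glass bottle with a red cap, 125 mm tall, behind the press to the right; bystander.
- dish: Clear petri dish behind the press; bystander.
Things that resemble listed ones, but are neither listed nor needed, are in the scene too. Leave any blue look-alike of the cell_0 alone.

How it is judged (in metres and radians):
On the way, in this order (a step that is already met when the one before it is completed fails the run):
1. the carriage is wound out to its stop at the crank end (within 4 mm) (value of joint carriage below 0.004 m), for 0.2 s.
2. every cell plate present is fully down on both pins, level and let go (horizontal distance between each of cell_0, cell_1, cell_2 and nest below 0.003 m and z of cell_0 in the frame of nest between -0.003 and 0.0265 m and angle between each of cell_0, cell_1, cell_2's own z axis and vertical below 0.04 rad and angle between the x axis of each of cell_0, cell_1, cell_2 and the y axis of nest, either way round below 0.06 rad and linear speed of each of cell_0, cell_1, cell_2 below 0.01 m/s and z of cell_1 in the frame of nest between -0.003 and 0.0265 m and z of cell_2 in the frame of nest between -0.003 and 0.0265 m and contact force between the fingers and cell_0 below 0.1 N and contact force between the fingers and cell_1 below 0.1 N and contact force between the fingers and cell_2 below 0.1 N), for 0.2 s.
3. the end plate is fully down on top of the cell plates, boss up and let go (horizontal distance between each of cell_0, cell_1, cell_2, end_plate and nest below 0.003 m and z of cell_0 in the frame of nest between -0.003 and 0.0265 m and angle between each of cell_0, cell_1, cell_2, end_plate's own z axis and vertical below 0.04 rad and angle between the x axis of each of cell_0, cell_1, cell_2, end_plate and the y axis of nest, either way round below 0.06 rad and linear speed of each of cell_0, cell_1, cell_2, end_plate below 0.01 m/s and z of cell_1 in the frame of nest between -0.003 and 0.0265 m and z of cell_2 in the frame of nest between -0.003 and 0.0265 m and z of end_plate in the frame of nest between -0.003 and 0.0385 m and z of end_plate in the frame of nest above 0.0215 m and contact force between the fingers and end_plate below 0.1 N), for 0.2 s.
4. the carriage is wound in to the red line (within 3 mm) with the stack on it (value of joint carriage between 0.117 and 0.123 m and horizontal distance between each of cell_0, cell_1, cell_2, end_plate and nest below 0.003 m and z of cell_0 in the frame of nest between -0.003 and 0.0265 m and angle between each of cell_0, cell_1, cell_2, end_plate's own z axis and vertical below 0.04 rad and angle between the x axis of each of cell_0, cell_1, cell_2, end_plate and the y axis of nest, either way round below 0.06 rad and linear speed of each of cell_0, cell_1, cell_2, end_plate below 0.01 m/s and z of cell_1 in the frame of nest between -0.003 and 0.0265 m and z of cell_2 in the frame of nest between -0.003 and 0.0265 m and z of end_plate in the frame of nest between -0.003 and 0.0385 m and z of end_plate in the frame of nest above 0.0215 m), for 0.3 s.
5. the ram's foot rests on the boss (z of ram_foot in the frame of boss_top below 0.002 m and horizontal distance between ram_foot and boss_top below 0.006 m), for 0.2 s.
At the end, for the whole second after the job is handed in: Every cell plate present and, above them, the end plate lie level on the two pins (centre within 3 mm, tilt under 0.04 rad, stacked without a gap), the carriage pointer is within 3 mm of the red line, the ram's foot is on the boss (gap under 2 mm), and the robot has let go (all of step 4 and all of step 5); the robot touches nothing.
It fails at once if a bystander (pen, remote control, bottle, dish) is shifted by more than 30 mm (distance of any of marker_pen, remote_control, brown_bottle, dish from where it was at the start of the episode above 0.03 m).
Of cell_0, cell_1, cell_2 only 2 to 3 are there at a start; the rules pass over those that are not, and their reading is None.
At some moment in a run one of cell_0, cell_1, cell_2, end_plate may be knocked a few centimetres aside while the robot is not near it.
It also fails if it takes over 210 s, if anything falls off the work surface, if the arm or the gripper's body presses on something with over 40 N, if the wrist force passes 120 N, or if a joint passes its speed limit or range.

ROBOT

A 6-joint arm with a two-finger parallel gripper is mounted at the origin on a cart in front of the work surface, level with it; the furniture and walls round the work are solid. World frame = base frame: x ahead of the robot, y to its left, z up, the work surface at z = 0. Lengths are in mm, angles in rad, forces in N, time in s.
With the tool pointing down it reaches from about 275 to 725 mm from the base axis. Payload 15.9 kg.
Tool frame: the origin (TCP) lies midway between the tips of the shut fingers; the grasp point (between the pads) lies robot.tcp_to_grasp behind it (robot.tcp_to_grasp is the distance from the TCP to the grasp point, in mm); z points along the fingers, y is the line along which they close (so a half turn about z gives the same grasp; the last joint's range is limited). The gripper opens to 85 mm and grips with 20 to 120 N. Pads are 22 mm wide; open, the fingers measure 114 mm over their backs; the gripper's body (76 mm by 85 mm) begins 54 mm behind the grasp point. The pads swing forward as they close: fully open they stand 13 mm farther back than shut.
Start: joints at [-1.314, 0.213, -0.034, 1.323, 0, 1.571], TCP at [126.988, -483.59, 231.306] pointing down, gripper open.
Joint ranges: [-2.98, 2.98], [-0.74, 1.72], [-1.14, 1.35], [-2.1, 2.04], [-1.57, 1.44], [-3.14, 3.14]. Speed limits (rad/s): [1.89, 1.89, 2.39, 2.57, 3.14, 3.14].

INTERFACE

Orientations are given as [roll, pitch, yaw] about the fixed x, y, z axes, in that order (R = Rz(yaw) Ry(pitch) Rx(roll)).
In Python, from station import robot gives the robot as it stands.
- The arm moves only by the tool send_rows, never from a script. Its argument "rows" is one flat list of numbers, 5 for each row, row after row: the finger opening in mm, from 0 to 85.4, then the shift along the tool's x, y, z normalised to -1 to 1, where 1 is 25 mm, then the turn about the tool's z normalised to -1 to 1, where 1 is 4 degrees. In form: [claw, tx, ty, tz, turn, claw, tx, ty, tz, turn, ...]. A call has 1 to 8 rows; each row shifts and turns the commanded pose from where the row before left it, along the tool's axes as they then stand; what a row does not reach is not made up. A row lasts 1/10 s, in which the tool goes at most 50 mm and 8.59 degrees, less where a joint would pass 70% of its speed; a pose out of reach is approached as far as the arm can. A call with a number of a shift or a turn outside -1 to 1 is refused whole. A call with a gripper value outside its range is refused whole. The fingers move at their own pace and stop on an object; the grip force is fixed at half the most. Time passes only in rows, so rows that do not move let the fingers close. It gives the time, the measured TCP pose, the force, the opening and the grip force at its end, in the units of the state.
- robot.get_state(): the state, without advancing time (a new reading comes with each control period).
- robot.get_image(name): name is "side" or "top" or "wrist"; returns a dict with "pixels" (384x512x3 uint8, red, green, blue), "depth" (384x512 float32, mm along the optical axis (not along the pixel's ray), 0 where there is no reading), "fx", "fy", "cx", "cy" (pixels), "cam_to_world" (4x4, takes a point from camera to world coordinates). Camera axes: x right, y down, z forward; pixel columns grow to the right and rows downward; lengths in mm; the calibration is good to about 2 mm. A picture is of the moment at which its call begins.
- robot.sign_off(): hands the job in; it is judged then, once.
The state is a dict: "time": time; "joint_pos": joint angles; "joint_velocities": joint speeds; "joint_torque": joint torques, N m; "eef_pos": TCP position; "tool_rot": TCP orientation; "ft_force": force on the tool from outside, world axes, zero at the start; "torque": the same for the moment, N m; "gripper_width": finger opening in mm; "grip_force": force on a finger pad.
Only numpy, scipy, OpenCV 4.12 (cv2) and the standard library are available. Lean on these libraries where they do the work, as an engineer would, in place of code of your own. Each camera call takes 0.05 s, during which the arm holds its last target. There are 200 camera calls.

## Working session

There is one attempt and no reset: what is moved stays moved. The work goes in short steps, Python scripts to look and compute and a tool call to move; the robot and the scene stay as the last step left them, time stands still between calls to the robot, and variables do not carry over. Pictures are saved under pics/ and viewed, at most 14 in all, crops included, and the job is handed in when it is done.

Besides the shell and the picture viewer there is one more tool, called after "Emit:" as name(argument=value, ...) on one line, values as JSON. send_rows: Moves the arm, as the interface text tells. Its arguments: {"type":"object","properties":{"rows":{"type":"array"}},"required":["rows"]}

```bash
ls; mkdir -p pics; cat > h.py <<'E'
import numpy as np, cv2
from station import robot
def grab(name):
    im=robot.get_image(name); np.savez('last_%s.npz'%name,**im); return im
def save(im,fn,crop=None,scale=1):
    p=im['pixels'][...,::-1]
    if crop: p=p[crop[1]:crop[3],crop[0]:crop[2]]
    cv2.imwrite('pics/'+fn,cv2.resize(p,None,fx=scale,fy=scale,interpolation=cv2.INTER_CUBIC))
def ray(im,u,v):
    T=im['cam_to_world'];d=T[:3,:3]@np.array([(u-im['cx'])/im['fx'],(v-im['cy'])/im['fy'],1]);return T[:3,3],d
def onz(im,u,v,z):
    o,d=ray(im,u,v);return o+d*(z-o[2])/d[2]
def pt(im,u,v):
    o,d=ray(im,u,v);return o+d*im['depth'][int(round(v)),int(round(u))]
def proj(im,P):
    T=im['cam_to_world'];c=T[:3,:3].T@(np.array(P,float)-T[:3,3]);return im['fx']*c[0]/c[2]+im['cx'],im['fy']*c[1]/c[2]+im['cy']
def cloud(im):
    v,u=np.mgrid[:384,:512];d=im['depth'];T=im['cam_to_world']
    X=np.stack([(u-im['cx'])/im['fx']*d,(v-im['cy'])/im['fy']*d,d],-1)
    W=X@T[:3,:3].T+T[:3,3];W[d==0]=np.nan;return W
E
python3 - <<'E'
from h import *
np.set_printoptions(precision=3,suppress=True)
s=robot.get_state();print(s);print(robot.tcp_to_grasp)
t=grab('top');sd=grab('side')
for n,i in(('top',t),('side',sd)):print(n,i['fx'],i['cx'],i['cy'],i['cam_to_world'])
save(t,'t0.png',scale=1.5);save(sd,'s0.png',scale=1.5)
E
```

```text
pics
{'time': 0.0, 'joint_pos': array([-1.314,  0.213, -0.035,  1.323,  0.   ,  1.571]), 'joint_velocities': array([ 0.001, -0.001, -0.   ,  0.   ,  0.002,  0.001]), 'joint_torque': array([ -0.001, -68.617,  48.712,   0.018,   0.   ,  -0.   ]), 'eef_pos': array([ 126.906, -483.297,  230.824]), 'tool_rot': array([-3.141, -0.   ,  0.257]), 'ft_force': array([-0.298,  0.448, -0.646]), 'torque': array([ 0.015, -0.039, -0.025]), 'grip_force': 0.0, 'gripper_width': 85.71905388338904}
18.700000000000003
top 387.01536957319604 248.47506699283852 195.66666473608385 [[  -0.025   -0.999    0.044  444.467]
 [  -0.999    0.024   -0.024  201.616]
 [   0.023   -0.045   -0.999 1546.017]
 [   0.       0.       0.       1.   ]]
side 405.2321708124264 260.12171468756515 186.70080703955503 [[   0.983   -0.163    0.079  391.369]
 [  -0.181   -0.865    0.467 -536.571]
 [  -0.008   -0.474   -0.881 1565.682]
 [   0.       0.       0.       1.   ]]
```

View pics/t0.png

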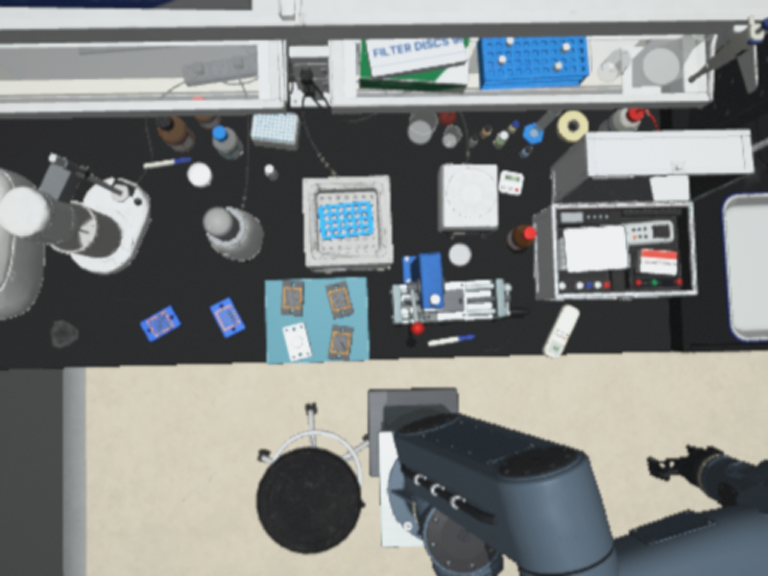

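View pics/s0.png

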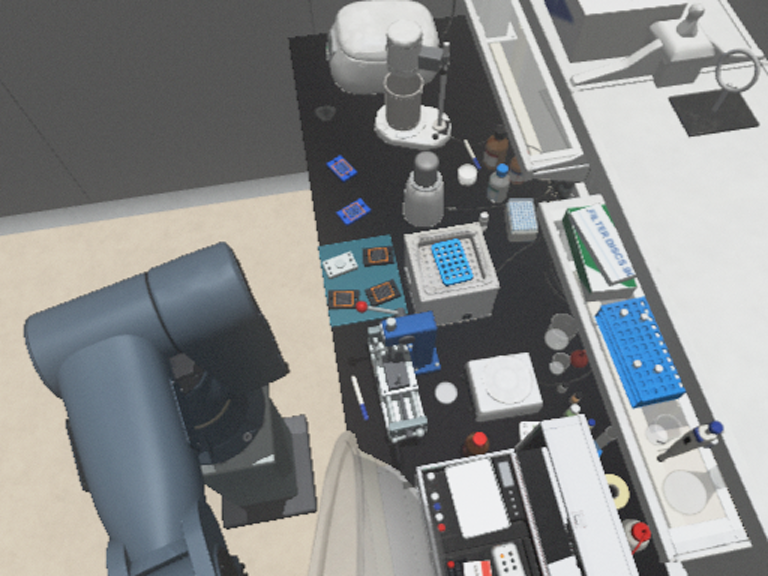

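The top view (1.5x pixels) shows the mat with three orange-framed black plates at (292,298), (340,298) and (340,342), and the white/aluminium end plate at (297,342). Blue look-alikes lie off the mat at (160,323) and (228,317). The press is at about (450,300) with its crank at (515,312) and the red ball at (418,328). Candidates for a "cell plate" are therefore the three orange ones, which I want, and the two blue ones, which I leave alone.

```bash
python3 - <<'E'
from h import *
np.set_printoptions(precision=1,suppress=True)
t=dict(np.load('last_top.npz'));s=dict(np.load('last_side.npz'))
W=cloud(t)
for n,u,v in [('c',292,298),('c',340,298),('c',340,342),('e',297,342),('ball',418,328),('matTL',266,280),('matBR',368,361),('crank',515,312),('pen',450,341),('rem',561,331),('bottle',520,238),('dish',459,254),('box',347,222),('head',430,280)]:
    print(n,pt(t,u/1.5,v/1.5))
for n,u,v in [('c',377,256),('c',382,291),('c',343,299),('e',340,263),('ball',361,307)]: print(n,pt(s,u/1.5,v/1.5))
save(t,'t0c.png',(170,160,360,245),4); save(s,'s0c.png',(205,150,330,300),4)
w=grab('wrist');print(w['fx'],w['cx'],w['cy']);print(w['cam_to_world']);print(robot.get_state()['eef_pos'])
save(w,'w0.png')
E
```

```text
c [505.8 377.9  16.7]
c [503.  252.   11.9]
c [387.3 254.4  16.8]
e [390.4 366.4  21.8]
ball [423.7  77.7 309.9]
matTL [556.1 447.8  -0.3]
matBR [ 274.6  171.3 -842.6]
crank [ 454.2 -196.4   68.1]
pen [382.4 -35.1  17.5]
rem [ 401.4 -329.2   21.8]
bottle [ 641.  -209.4   92. ]
dish [611.6 -65.6  20.4]
box [676.  225.9 180.7]
head [529.2  42.2 254.1]
c [506.6 369.8  20.3]
c [501.1 255.2  15.4]
c [387.4 251.   14.7]
e [395.8 362.9  26.5]
ball [425.6  70.7 314.9]
326.4894437013616 260.5012801604888 188.87602852752804
[[   0.3   -0.9   -0.3  210.1]
 [  -1.    -0.2   -0.1 -461.9]
 [  -0.     0.3   -0.9  373.7]
 [   0.     0.     0.     1. ]]
[ 126.9 -483.4  231. ]
```

View pics/s0c.png

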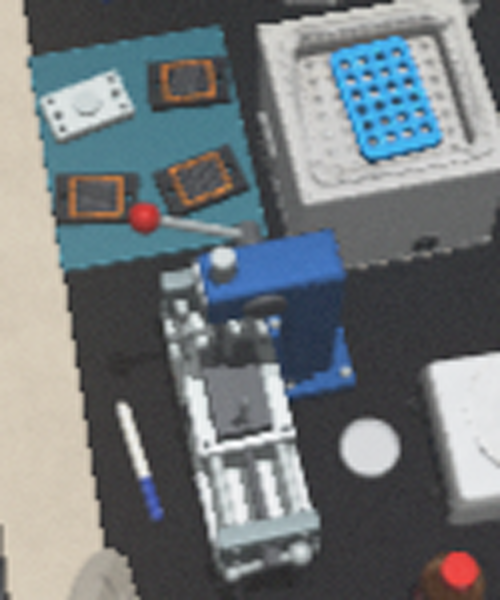

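The side crop confirms the three orange-gasket plates at crop pixels (190,80), (203,178) and (97,197), with the end plate at (90,105). The carriage's dark plate is at (240,400), partly wound in. First I turn the tool to yaw -90° and go over the crank.

Emit:
send_rows(rows=[85, 0, 0, -0.3, 1, 85, 0, 0, -0.3, 1, 85, 0, 0, -0.3, 1, 85, 0, 0, -0.3, 1, 85, 0, 0, -0.3, 1, 85, 0, 0, -0.3, 1, 85, 0, 0, -0.3, 1, 85, 0, 0, -0.3, 1])

```text
time: 0.95
eef_pos: [126.9, -483.5, 291.4]
tool_rot: [-3.141, 0.0, -0.305]
ft_force: [0.2, -0.5, -0.2]
gripper_width: 85.3
grip_force: 0.0
```

Emit:
send_rows(rows=[85, 0, 0, 0, 1, 85, 0, 0, 0, 1, 85, 0, 0, 0, 1, 85, 0, 0, 0, 1, 85, 0, 0, 0, 1, 85, 0, 0, 0, 1, 85, 0, 0, 0, 1, 85, 0, 0, 0, 1])

```text
time: 1.75
eef_pos: [127.0, -483.5, 291.1]
tool_rot: [-3.141, 0.0, -0.863]
ft_force: [-0.0, -0.3, -0.3]
gripper_width: 85.0
grip_force: 0.0
```

Emit:
send_rows(rows=[85, 0, 0, 0, 1, 85, 0, 0, 0, 1, 85, 0, 0, 0, 1, 85, 0, 0, 0, 1, 85, 0, 0, 0, 1, 85, 0, 0, 0, 1, 85, 0, 0, 0, 1, 85, 0, 0, 0, 1])

```text
time: 2.55
eef_pos: [101.2, -488.9, 291.1]
tool_rot: [-3.119, 0.001, -1.38]
ft_force: [-0.8, -0.1, -0.1]
gripper_width: 85.0
grip_force: 0.0
```

Emit:
send_rows(rows=[85, 0, 0, 0, 1, 85, 0, 0, 0, 1, 85, 0, 0, 0, 0.18, 85, -0.7, -0.8, 0, 0, 85, -0.7, -0.8, 0, 0, 85, -0.7, -0.8, 0, 0, 85, -0.7, -0.8, 0, 0, 85, -0.7, -0.8, 0, 0])

```text
time: 3.35
eef_pos: [97.5, -401.0, 299.1]
tool_rot: [-3.041, 0.006, -1.408]
ft_force: [0.3, -1.1, 0.1]
gripper_width: 85.2
grip_force: 0.0
```

Emit:
send_rows(rows=[85, -0.7, -0.8, 0, 0, 85, -0.7, -0.8, 0, 0, 85, -0.7, -0.8, 0, 0, 85, -0.7, -0.8, 0, 0, 85, -0.7, -0.8, 0, 0, 85, -0.7, -0.8, 0, 0, 85, -0.7, -0.8, 0, 0, 85, -0.7, -0.8, 0, 0])

```text
time: 4.15
eef_pos: [126.2, -253.2, 322.0]
tool_rot: [-2.957, 0.007, -1.313]
ft_force: [0.5, 0.1, 0.5]
gripper_width: 85.1
grip_force: 0.0
```

Emit:
send_rows(rows=[85, -0.7, -0.8, 0, 0, 85, -0.7, -0.8, 0, 0, 85, -0.7, -0.8, 0, 0, 85, 0, 0, 0, 0, 85, 0, 0, 0, 0])

```text
time: 4.65
eef_pos: [129.3, -199.3, 334.1]
tool_rot: [-2.924, 0.006, -1.285]
ft_force: [-1.1, 0.4, -0.2]
gripper_width: 84.7
grip_force: 0.0
```

```bash
python3 - <<'E'
from h import *
np.set_printoptions(precision=3,suppress=True)
w=grab('wrist');print(w['cam_to_world']);s=robot.get_state();print(s['eef_pos'],s['tool_rot'],s['time'])
save(w,'w1.png',scale=1.5)
E
```

```text
[[  -0.938   -0.332    0.102  125.106]
 [  -0.273    0.885    0.377 -289.837]
 [  -0.216    0.325   -0.921  473.072]
 [   0.       0.       0.       1.   ]]
[ 129.284 -199.542  333.982] [-2.924  0.006 -1.286] 4.7
```

View pics/w1.png

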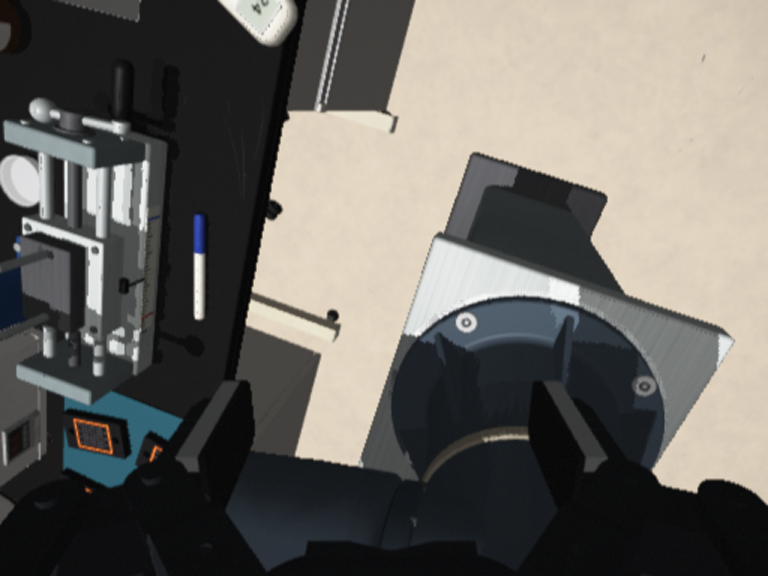

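The wrist view shows the press in the left half: handle at (122,95), end blocks, pen at (200,265). The arm stopped short at a tilted pose, so I suspect a joint limit and check the joints.

```bash
python3 - <<'E'
from h import *
np.set_printoptions(precision=3,suppress=True)
s=robot.get_state();print(s['joint_pos'],s['eef_pos'],s['tool_rot'])
w=dict(np.load('last_wrist.npz'));W=cloud(w)
p=lambda u,v:print((u,v),pt(w,u/1.5,v/1.5))
for a in [(122,75),(122,110),(120,127),(200,240),(150,215),(150,312),(140,283),(45,278),(50,100),(75,380)]:p(*a)
E
```

```text
[-1.287 -0.335 -0.302  1.611  0.218  3.141] [ 129.284 -199.542  333.982] [-2.924  0.006 -1.286]
(122, 75) [ 454.807 -224.748   64.129]
(122, 110) [ 453.956 -194.491   62.398]
(120, 127) [ 454.182 -178.996   63.267]
(200, 240) [388.95  -75.071  13.661]
(150, 215) [441.903 -88.647  26.24 ]
(150, 312) [438.388  34.215  14.811]
(140, 283) [442.736  -8.723  31.317]
(45, 278) [490.613 -23.515 105.716]
(50, 100) [ 516.976 -185.097   75.386]
(75, 380) [465.277  95.927  92.567]
```

j6 is at its limit: yaw = j1 + π − j6. So I go to yaw +90° instead, and check that the tilt recovers.

Emit:
send_rows(rows=[85, 0, 0, 0, -1, 85, 0, 0, 0, -1, 85, 0, 0, 0, -1, 85, 0, 0, 0, -1, 85, 0, 0, 0, -1, 85, 0, 0, 0, -1, 85, 0, 0, 0, -1, 85, 0, 0, 0, -1])

```text
time: 5.5
eef_pos: [129.2, -199.7, 333.8]
tool_rot: [-2.953, -0.109, -0.736]
ft_force: [-0.3, -0.0, -0.3]
gripper_width: 85.0
grip_force: 0.0
```

Emit:
send_rows(rows=[85, 0, 0, 0, -1, 85, 0, 0, 0, -1, 85, 0, 0, 0, -1, 85, 0, 0, 0, -1, 85, 0, 0, 0, -1, 85, 0, 0, 0, -1, 85, 0, 0, 0, -1, 85, 0, 0, 0, -1])

```text
time: 6.3
eef_pos: [129.2, -199.7, 333.8]
tool_rot: [-3.039, -0.192, -0.177]
ft_force: [-0.6, -0.4, -0.6]
gripper_width: 84.9
grip_force: 0.0
```

```bash
python3 - <<'E'
from h import *
np.set_printoptions(precision=3,suppress=True)
s=robot.get_state();print(s['joint_pos'],s['eef_pos'],s['tool_rot'])
E
```

```text
[-1.287 -0.334 -0.302  1.611  0.218  2.021] [ 129.21  -199.709  333.771] [-3.039 -0.192 -0.177]
```

The tilt persists because j5 = 0.218, so I plan to undo it with the mirror manoeuvre at the lower j6 limit. First I move out over free space.

```bash
cat >> h.py <<'E'
from scipy.spatial.transform import Rotation as Ro
def st():
    s=robot.get_state();print('t%.2f'%s['time'],'j',np.round(s['joint_pos'],3),'p',np.round(s['eef_pos'],1),'rot',np.round(s['tool_rot'],4),'w%.1f'%s['gripper_width'],'F',np.round(s['ft_force'],1));return s
def go(dw=None,to=None):
    s=robot.get_state()
    if to is not None: dw=np.array(to)-s['eef_pos']
    R=Ro.from_euler('xyz',s['tool_rot']).as_matrix();u=R.T@np.array(dw,float)/25
    print('units',np.round(u,3),'world d',np.round(dw,1));return u
E
python3 - <<'E'
from h import *
st();print(go(to=[420,-100,380])/16)
E
```

```text
t6.30 j [-1.287 -0.334 -0.302  1.611  0.218  2.021] p [ 129.2 -199.7  333.8] rot [-3.0386 -0.1923 -0.1771] w84.9 F [-0.6 -0.4 -0.6]
units [10.902 -5.919  0.852] world d [290.8  99.7  46.2]
[ 0.68138582 -0.36995066  0.05324233]
```

Emit:
send_rows(rows=[85, 0, 0, 0, -1, 85, 0, 0, 0, -1, 85, 0, 0, 0, -1, 85, 0, 0, 0, -1, 85, 0, 0, 0, -1, 85, 0, 0, 0, -1, 85, 0, 0, 0, -1, 85, 0, 0, 0, -1])

```text
time: 7.1
eef_pos: [129.2, -199.7, 333.8]
tool_rot: [3.125, -0.217, 0.393]
ft_force: [0.1, 0.5, 0.2]
gripper_width: 84.7
grip_force: 0.0
```

Emit:
send_rows(rows=[85, 0, 0, 0, -1, 85, 0, 0, 0, -1, 85, 0, 0, 0, -1, 85, 0, 0, 0, -1, 85, 0, 0, 0, -1, 85, 0, 0, 0, -1, 85, 0, 0, 0, -1, 85, 0, 0, 0, -1])

```text
time: 7.9
eef_pos: [129.2, -199.7, 333.8]
tool_rot: [3.012, -0.175, 0.961]
ft_force: [0.2, -0.2, -0.1]
gripper_width: 85.0
grip_force: 0.0
```

Emit:
send_rows(rows=[85, 0, 0, 0, -1, 85, 0, 0, 0, -1, 85, 0, 0, 0, -1, 85, 0, 0, 0, -1, 85, 0, 0, 0, -1, 85, 0, 0, 0, -1, 85, 0, 0, 0, -1, 85, 0, 0, 0, -1])

```text
time: 8.7
eef_pos: [129.2, -199.7, 333.8]
tool_rot: [2.939, -0.08, 1.517]
ft_force: [0.7, -0.2, -0.2]
gripper_width: 85.3
grip_force: 0.0
```

Emit:
send_rows(rows=[85, 0.3, 0.72, 0.05, 0, 85, 0.3, 0.72, 0.05, 0, 85, 0.3, 0.72, 0.05, 0, 85, 0.3, 0.72, 0.05, 0, 85, 0.3, 0.72, 0.05, 0, 85, 0.3, 0.72, 0.05, 0, 85, 0.3, 0.72, 0.05, 0, 85, 0.3, 0.72, 0.05, 0])

```text
time: 9.5
eef_pos: [276.4, -149.2, 357.8]
tool_rot: [2.939, -0.081, 1.514]
ft_force: [-0.5, 0.0, 0.5]
gripper_width: 85.0
grip_force: 0.0
```

Emit:
send_rows(rows=[85, 0.3, 0.72, 0.05, 0, 85, 0.3, 0.72, 0.05, 0, 85, 0.3, 0.72, 0.05, 0, 85, 0.3, 0.72, 0.05, 0, 85, 0.3, 0.72, 0.05, 0, 85, 0.3, 0.72, 0.05, 0, 85, 0.3, 0.72, 0.05, 0, 85, 0.3, 0.72, 0.05, 0])

```text
time: 10.3
eef_pos: [422.7, -99.1, 381.5]
tool_rot: [2.94, -0.08, 1.514]
ft_force: [0.1, -0.3, -0.4]
gripper_width: 84.7
grip_force: 0.0
```

```bash
python3 - <<'E'
from h import *
st()
w=grab('wrist');save(w,'w2.png',scale=1.5)
E
```

```text
t10.30 j [-0.324 -0.067  0.016  1.479  0.129  1.323] p [422.7 -99.1 381.5] rot [ 2.9396 -0.0804  1.5138] w84.7 F [ 0.1 -0.3 -0.4]
```

```bash
python3 - <<'E'
from h import *
print(go(to=[130,-390,380])/16)
E
```

```text
units [-12.271 -10.694  -3.151] world d [-294.7 -291.5   -1.4]
[-0.76691941 -0.66838992 -0.19693304]
```

Emit:
send_rows(rows=[85, -0.77, -0.67, -0.2, 0, 85, -0.77, -0.67, -0.2, 0, 85, -0.77, -0.67, -0.2, 0, 85, -0.77, -0.67, -0.2, 0, 85, -0.77, -0.67, -0.2, 0, 85, -0.77, -0.67, -0.2, 0, 85, -0.77, -0.67, -0.2, 0, 85, -0.77, -0.67, -0.2, 0])

```text
time: 11.15
eef_pos: [273.0, -246.6, 381.3]
tool_rot: [2.939, -0.081, 1.514]
ft_force: [1.2, 0.1, -0.4]
gripper_width: 84.7
grip_force: 0.0
```

Emit:
send_rows(rows=[85, -0.77, -0.67, -0.2, 0, 85, -0.77, -0.67, -0.2, 0, 85, -0.77, -0.67, -0.2, 0, 85, -0.77, -0.67, -0.2, 0, 85, -0.77, -0.67, -0.2, 0, 85, -0.77, -0.67, -0.2, 0, 85, -0.77, -0.67, -0.2, 0, 85, -0.77, -0.67, -0.2, 0])

```text
time: 11.95
eef_pos: [124.7, -393.0, 380.9]
tool_rot: [2.939, -0.081, 1.514]
ft_force: [1.1, -1.2, -0.0]
gripper_width: 84.7
grip_force: 0.0
```

Emit:
send_rows(rows=[85, 0, 0, 0, -1, 85, 0, 0, 0, -1, 85, 0, 0, 0, -1, 85, 0, 0, 0, -1, 85, 0, 0, 0, -1, 85, 0, 0, 0, -1, 85, 0, 0, 0, -1, 85, 0, 0, 0, -1])

```text
time: 12.75
eef_pos: [125.6, -392.3, 380.9]
tool_rot: [2.927, 0.038, 2.063]
ft_force: [0.0, -0.1, 0.1]
gripper_width: 84.8
grip_force: 0.0
```

Emit:
send_rows(rows=[85, 0, 0, 0, -1, 85, 0, 0, 0, -1, 85, 0, 0, 0, -1, 85, 0, 0, 0, -1, 85, 0, 0, 0, -1, 85, 0, 0, 0, -1, 85, 0, 0, 0, -1, 85, 0, 0, 0, -1])

```text
time: 13.55
eef_pos: [125.6, -392.3, 380.9]
tool_rot: [2.979, 0.145, 2.613]
ft_force: [0.0, 0.3, 0.9]
gripper_width: 85.5
grip_force: 0.0
```

Emit:
send_rows(rows=[85, 0, 0, 0, -1, 85, 0, 0, 0, -1, 85, 0, 0, 0, -1, 85, 0, 0, 0, -1, 85, 0, 0, 0, -1, 85, 0, 0, 0, -1, 85, 0, 0, 0, -1, 85, 0, 0, 0, -1])

```text
time: 14.35
eef_pos: [125.6, -392.3, 380.9]
tool_rot: [3.081, 0.21, -3.106]
ft_force: [-0.4, 0.2, -0.5]
gripper_width: 84.9
grip_force: 0.0
```

Emit:
send_rows(rows=[85, 0, 0, 0, -1, 85, 0, 0, 0, -1, 85, 0, 0, 0, -1, 85, 0, 0, 0, -1, 85, 0, 0, 0, -1, 85, 0, 0, 0, -1, 85, 0, 0, 0, -1, 85, 0, 0, 0, -1])

```text
time: 15.15
eef_pos: [125.7, -392.3, 380.9]
tool_rot: [-3.08, 0.209, -2.534]
ft_force: [0.1, 0.2, 0.2]
gripper_width: 85.0
grip_force: 0.0
```

Emit:
send_rows(rows=[85, 0, 0, 0, -1, 85, 0, 0, 0, -1, 85, 0, 0, 0, -1, 85, 0, 0, 0, -1, 85, 0, 0, 0, -1, 85, 0, 0, 0, -1, 85, 0, 0, 0, -1, 85, 0, 0, 0, -1])

```text
time: 15.95
eef_pos: [125.6, -392.3, 380.9]
tool_rot: [-2.978, 0.145, -1.97]
ft_force: [0.6, -1.0, -0.2]
gripper_width: 84.8
grip_force: 0.0
```

Emit:
send_rows(rows=[85, 0, 0, 0, -1, 85, 0, 0, 0, -1, 85, 0, 0, 0, -1, 85, 0, 0, 0, -1, 85, 0, 0, 0, -1, 85, 0, 0, 0, -1, 85, 0, 0, 0, -1, 85, 0, 0, 0, -1])

```text
time: 16.75
eef_pos: [126.3, -392.2, 380.9]
tool_rot: [-2.927, 0.038, -1.422]
ft_force: [-0.5, 0.3, -0.4]
gripper_width: 85.0
grip_force: 0.0
```

```bash
python3 - <<'E'
from h import *
st()
E
```

```text
t16.75 j [-1.423  0.078  0.166  1.697  0.214 -3.142] p [ 126.3 -392.2  380.9] rot [-2.9275  0.0375 -1.4225] w85.0 F [-0.5  0.3 -0.4]
```

```bash
python3 - <<'E'
from h import *
print(go([-80,-12,0])/8)
E
```

```text
units [ 2.000e-03  3.162e+00 -6.880e-01] world d [-80 -12   0]
[ 2.21567364e-04  3.95237745e-01 -8.59481010e-02]
```

Emit:
send_rows(rows=[85, 0, 0.4, -0.08, 0, 85, 0, 0.4, -0.08, 0, 85, 0, 0.4, -0.08, 0, 85, 0, 0.4, -0.08, 0])

```text
time: 17.15
eef_pos: [108.7, -394.4, 381.0]
tool_rot: [-2.948, 0.037, -1.451]
ft_force: [-0.3, -0.5, -0.9]
gripper_width: 85.5
grip_force: 0.0
```

```bash
python3 - <<'E'
from h import *
st()
E
```

```text
t17.15 j [-1.451  0.074  0.165  1.699  0.194 -3.141] p [ 108.7 -394.4  381. ] rot [-2.9479  0.037  -1.4514] w85.5 F [-0.3 -0.5 -0.9]
```

Emit:
send_rows(rows=[85, 0, -0.8, 0.16, 0, 85, 0, -0.8, 0.16, 0, 85, 0, -0.8, 0.16, 0, 85, 0, -0.8, 0.16, 0, 85, 0, 0, 0, 0])

```text
time: 17.65
eef_pos: [191.5, -384.3, 380.8]
tool_rot: [-2.947, 0.037, -1.449]
ft_force: [0.3, 0.3, -0.5]
gripper_width: 84.9
grip_force: 0.0
```

```bash
python3 - <<'E'
from h import *
s=st();j=s['joint_pos'];print(j[1]-j[2]+j[3])
E
```

```text
t17.65 j [-1.253  0.079  0.171  1.66   0.198 -2.942] p [ 191.5 -384.3  380.8] rot [-2.9473  0.0367 -1.4493] w84.9 F [ 0.3  0.3 -0.5]
1.5685100757770989
```

Emit:
send_rows(rows=[85, 0, 0, 0, -1, 85, 0, 0, 0, -1, 85, 0, 0, 0, -0.85, 85, 0, 0.8, -0.16, 0, 85, 0, 0.8, -0.16, 0, 85, 0, 0.8, -0.15, 0, 85, 0, 0.8, -0.14, 0, 85, 0, 0.8, -0.13, 0])

```text
time: 18.45
eef_pos: [147.8, -398.0, 381.2]
tool_rot: [-2.993, -0.002, -1.326]
ft_force: [0.7, 0.5, -0.0]
gripper_width: 84.7
grip_force: 0.0
```

```bash
python3 - <<'E'
from h import *
s=st();j=s['joint_pos'];print(j[1]-j[2]+j[3])
E
```

```text
t18.45 j [-1.326  0.075  0.175  1.668  0.149 -3.141] p [ 147.8 -398.   381.2] rot [-2.9927e+00 -1.9000e-03 -1.3264e+00] w84.7 F [ 0.7  0.5 -0. ]
1.5688415450890325
```

Emit:
send_rows(rows=[85, 0, 0.8, -0.11, 0, 85, 0, 0.8, -0.11, 0, 85, 0, 0.8, -0.1, 0, 85, 0, 0.8, -0.1, 0, 85, 0, 0.8, -0.09, 0, 85, 0, 0.8, -0.08, 0, 85, 0, 0.8, -0.07, 0, 85, 0, 0.8, -0.06, 0])

```text
time: 19.25
eef_pos: [80.2, -412.9, 380.3]
tool_rot: [-3.069, -0.001, -1.435]
ft_force: [0.8, 0.2, -0.3]
gripper_width: 84.8
grip_force: 0.0
```

Emit:
send_rows(rows=[85, 0, 0.8, -0.05, 0, 85, 0, 0.8, -0.05, 0, 85, 0, 0.8, -0.04, 0, 85, 0, 0.8, -0.03, 0])

```text
time: 19.65
eef_pos: [45.9, -417.5, 379.7]
tool_rot: [-3.107, -0.001, -1.489]
ft_force: [-0.5, -0.4, -0.3]
gripper_width: 85.0
grip_force: 0.0
```

```bash
python3 - <<'E'
from h import *
s=st();j=s['joint_pos'];print(j[1]-j[2]+j[3])
E
```

```text
t19.65 j [-1.488  0.073  0.177  1.673  0.035 -3.141] p [  45.9 -417.5  379.7] rot [-3.1067e+00 -1.1000e-03 -1.4886e+00] w85.0 F [-0.5 -0.4 -0.3]
1.569684508681676
```

Converging: 3 more full rows, then one partial.

Emit:
send_rows(rows=[85, 0, 0.8, -0.02, 0, 85, 0, 0.8, -0.02, 0, 85, 0, 0.8, -0.01, 0, 85, 0, 0.4, 0, 0, 85, 0, 0, 0, 0])

```text
time: 20.15
eef_pos: [16.0, -419.9, 379.3]
tool_rot: [-3.139, -0.001, -1.535]
ft_force: [0.3, -0.3, -0.2]
gripper_width: 85.5
grip_force: 0.0
```

```bash
python3 - <<'E'
from h import *
s=st();j=s['joint_pos'];print(j[1]-j[2]+j[3])
E
```

```text
t20.15 j [-1.534e+00  7.400e-02  1.770e-01  1.673e+00  2.000e-03 -3.141e+00] p [  16.  -419.9  379.3] rot [-3.1394e+00 -9.0000e-04 -1.5354e+00] w85.5 F [ 0.3 -0.3 -0.2]
1.5698675586200583
```

Tilt is down to 0.002 rad. Now I turn +182° to yaw +90°.

Emit:
send_rows(rows=[85, 0, 0, 0, 1, 85, 0, 0, 0, 1, 85, 0, 0, 0, 1, 85, 0, 0, 0, 1, 85, 0, 0, 0, 1, 85, 0, 0, 0, 1, 85, 0, 0, 0, 1, 85, 0, 0, 0, 1])

```text
time: 20.95
eef_pos: [16.6, -419.9, 379.4]
tool_rot: [-3.139, 0.001, -2.096]
ft_force: [0.2, -1.0, -0.3]
gripper_width: 85.1
grip_force: 0.0
```

Emit:
send_rows(rows=[85, 0, 0, 0, 1, 85, 0, 0, 0, 1, 85, 0, 0, 0, 1, 85, 0, 0, 0, 1, 85, 0, 0, 0, 1, 85, 0, 0, 0, 1, 85, 0, 0, 0, 1, 85, 0, 0, 0, 1])

```text
time: 21.75
eef_pos: [16.6, -419.9, 379.4]
tool_rot: [-3.14, 0.002, -2.654]
ft_force: [0.8, 0.2, 0.2]
gripper_width: 85.4
grip_force: 0.0
```

Emit:
send_rows(rows=[85, 0, 0, 0, 1, 85, 0, 0, 0, 1, 85, 0, 0, 0, 1, 85, 0, 0, 0, 1, 85, 0, 0, 0, 1, 85, 0, 0, 0, 1, 85, 0, 0, 0, 1, 85, 0, 0, 0, 1])

```text
time: 22.55
eef_pos: [16.6, -419.9, 379.4]
tool_rot: [-3.141, 0.003, 3.071]
ft_force: [-0.6, 0.8, -0.4]
gripper_width: 85.1
grip_force: 0.0
```

Emit:
send_rows(rows=[85, 0, 0, 0, 1, 85, 0, 0, 0, 1, 85, 0, 0, 0, 1, 85, 0, 0, 0, 1, 85, 0, 0, 0, 1, 85, 0, 0, 0, 1, 85, 0, 0, 0, 1, 85, 0, 0, 0, 1])

```text
time: 23.35
eef_pos: [16.7, -419.9, 379.4]
tool_rot: [3.141, 0.003, 2.512]
ft_force: [-0.7, -0.1, -0.5]
gripper_width: 85.3
grip_force: 0.0
```

Emit:
send_rows(rows=[85, 0, 0, 0, 1, 85, 0, 0, 0, 1, 85, 0, 0, 0, 1, 85, 0, 0, 0, 1, 85, 0, 0, 0, 1, 85, 0, 0, 0, 1, 85, 0, 0, 0, 1, 85, 0, 0, 0, 1])

```text
time: 24.15
eef_pos: [16.7, -419.9, 379.4]
tool_rot: [3.139, 0.002, 1.954]
ft_force: [-0.3, -0.0, -0.0]
gripper_width: 84.9
grip_force: 0.0
```

Emit:
send_rows(rows=[85, 0, 0, 0, 1, 85, 0, 0, 0, 1, 85, 0, 0, 0, 1, 85, 0, 0, 0, 1, 85, 0, 0, 0, 1, 85, 0, 0, 0, 0.5])

```text
time: 24.75
eef_pos: [16.6, -419.9, 379.4]
tool_rot: [3.139, 0.001, 1.57]
ft_force: [-0.5, 0.1, -0.9]
gripper_width: 85.0
grip_force: 0.0
```

```bash
python3 - <<'E'
from h import *
s=st();j=s['joint_pos'];print(j[1]-j[2]+j[3]);print(go(to=[453,-260,300])/20)
E
```

```text
t24.75 j [-1.533  0.074  0.177  1.673  0.003  0.039] p [  16.6 -419.9  379.4] rot [3.1389e+00 8.0000e-04 1.5698e+00] w85.0 F [-0.5  0.1 -0.9]
1.5698809778925096
units [ 6.415 17.439  3.215] world d [436.4 159.9 -79.4]
[0.32075499 0.87197269 0.16077175]
```

Emit:
send_rows(rows=[85, 0.5, 0.87, 0.16, 0, 85, 0.5, 0.87, 0.16, 0, 85, 0.5, 0.87, 0.16, 0, 85, 0.5, 0.87, 0.16, 0, 85, 0.5, 0.87, 0.16, 0, 85, 0.5, 0.87, 0.16, 0, 85, 0.5, 0.87, 0.16, 0, 85, 0.5, 0.87, 0.16, 0])

```text
time: 25.55
eef_pos: [191.3, -319.0, 347.6]
tool_rot: [3.139, 0.001, 1.573]
ft_force: [-0.2, 0.2, -0.3]
gripper_width: 84.7
grip_force: 0.0
```

Emit:
send_rows(rows=[85, 0.5, 0.87, 0.16, 0, 85, 0.5, 0.87, 0.16, 0, 85, 0.5, 0.87, 0.16, 0, 85, 0.5, 0.87, 0.16, 0, 85, 0.5, 0.87, 0.16, 0, 85, 0.5, 0.87, 0.16, 0, 85, 0.5, 0.87, 0.16, 0, 85, 0.5, 0.87, 0.16, 0])

```text
time: 26.35
eef_pos: [365.3, -218.6, 315.9]
tool_rot: [3.139, 0.001, 1.573]
ft_force: [-0.5, -0.1, -0.2]
gripper_width: 84.9
grip_force: 0.0
```

Emit:
send_rows(rows=[85, 0.5, 0.87, 0.16, 0, 85, 0.5, 0.87, 0.16, 0, 85, 0.5, 0.87, 0.16, 0, 85, 0.5, 0.87, 0.16, 0, 85, 0, 0, 0, 0])

```text
time: 26.85
eef_pos: [452.9, -167.8, 299.2]
tool_rot: [3.14, -0.0, 1.575]
ft_force: [-1.1, -0.1, -0.3]
gripper_width: 85.2
grip_force: 0.0
```

```bash
python3 - <<'E'
from h import *
s=st()
w=grab('wrist');print(np.round(w['cam_to_world'],3));save(w,'w3.png',scale=1.5)
E
```

```text
t26.85 j [-3.550e-01  1.760e-01  9.100e-02  1.484e+00  1.000e-03  1.212e+00] p [ 452.9 -167.8  299.2] rot [ 3.1401e+00 -2.0000e-04  1.5746e+00] w85.2 F [-1.1 -0.1 -0.3]
[[ 1.00000e+00  2.00000e-03  2.00000e-03  4.53702e+02]
 [ 3.00000e-03 -9.45000e-01 -3.28000e-01 -8.31350e+01]
 [ 1.00000e-03  3.28000e-01 -9.45000e-01  4.41981e+02]
 [ 0.00000e+00  0.00000e+00  0.00000e+00  1.00000e+00]]
```

View pics/w3.png

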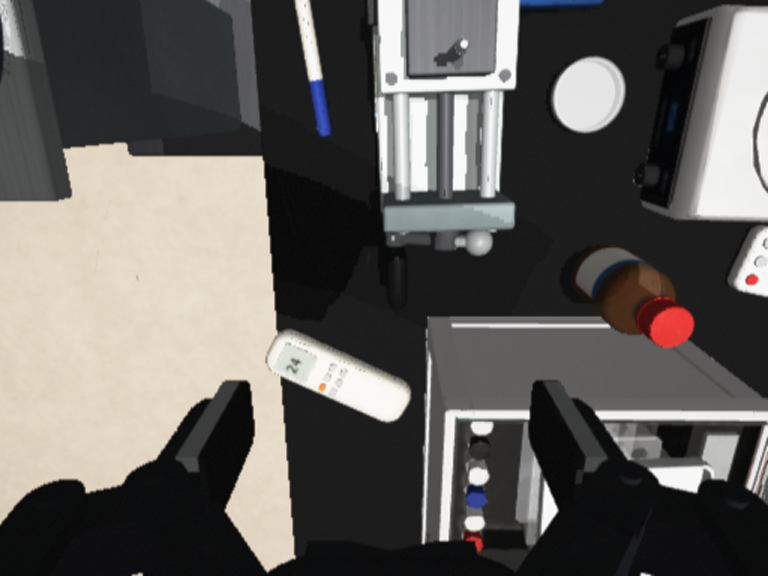

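The wrist view shows the handle at (397,278), hub at (445,240), counterweight ball at (480,242), crank end block at (449,214), nest pin top at (460,45), remote at (338,375) and bottle at (640,300).

```bash
python3 - <<'E'
from h import *
np.set_printoptions(precision=1,suppress=True)
w=dict(np.load('last_wrist.npz'));W=cloud(w)
p=lambda u,v:print((u,v),pt(w,u/1.5,v/1.5))
for a in [(397,252),(397,265),(397,280),(397,295),(397,303),(445,240),(480,242),(400,240),(400,150),(490,150),(445,150),(460,45),(391,78),(505,75),(449,214)]:p(*a)
# end block top: z 95..104, y<-100
v,u=np.mgrid[:384,:512]
m=(abs(W[...,2]-100)<4)&(u>240)&(u<360)&(v>120)&(v<160)
P=W[m];print(m.sum(),np.median(P,0));r=cv2.minAreaRect(P[:,:2].astype(np.float32));print(r)
# rods lines: left & right rod edges at const depth
for lo,hi in((255,275),(315,335)):
    out=[]
    for vv in range(68,125,8):
        row=W[vv,lo:hi];k=np.nanargmax(row[:,2]);out.append([*row[k]])
    out=np.array(out);a=np.polyfit(out[:,1],out[:,0],1);print('rod slope',a,out[:,2].mean())
# handle axis: pixels dark above z 30 near
m=(W[...,2]>35)&(u>250)&(u<280)&(v>166)&(v<206);P=W[m];print(m.sum(),np.median(P,0),P.min(0),P.max(0))
a=np.polyfit(P[:,1],P[:,0],1);print('handle slope',a)
E
```

```text
(397, 252) [ 459.5 -187.4   65.1]
(397, 265) [ 459.6 -198.2   65.3]
(397, 280) [ 459.6 -210.2   67.4]
(397, 295) [ 459.7 -223.5   66.4]
(397, 303) [453.7 -83.1 442. ]
(445, 240) [ 495.4 -173.3   82.1]
(480, 242) [ 520.5 -172.8   89.7]
(400, 240) [ 461.8 -177.4   66.1]
(400, 150) [ 461.  -108.1   75. ]
(490, 150) [ 526.3 -108.    74.6]
(445, 150) [ 493.4 -107.9   77.3]
(460, 45) [490.2 -49.3 159.8]
(391, 78) [454.3 -60.7  87.4]
(505, 75) [530.4 -58.7  87.6]
(449, 214) [ 495.2 -149.6  101.7]
1634 [ 494.9 -151.3   99.9]
((495.2327880859375, -152.00180053710938), (93.8837890625, 20.30325698852539), 1.924295425415039)
rod slope [  0.  463.7] 76.62912288161385
rod slope [ -0. 522.] 76.85345370342137
521 [ 458.9 -208.9   64.8] [ 450.3 -234.9   55.6] [ 467.7 -185.8   68. ]
handle slope [ -0. 453.]
```

```bash
python3 - <<'E'
from h import *
np.set_printoptions(precision=1,suppress=True)
w=dict(np.load('last_wrist.npz'));W=cloud(w)
p=lambda u,v:print((u,v),pt(w,u/1.5,v/1.5))
for a in [(440,325),(500,325),(560,325),(435,400),(460,411),(500,414),(500,360),(338,340),(400,400)]:p(*a)
v,u=np.mgrid[:384,:512]
m=(abs(W[...,2]-100)<3)&(u>240)&(u<360)&(v>120)&(v<165)
m=cv2.morphologyEx(m.astype(np.uint8),cv2.MORPH_OPEN,np.ones((3,3)))>0
P=W[m];c=P[:,:2]
for xx in range(455,540,12):
    q=c[abs(c[:,0]-xx)<3];print(xx,np.percentile(q[:,1],[3,97]))
t=dict(np.load('last_top.npz'))
E
```

```text
(440, 325) [ 500.3 -267.8   27. ]
(500, 325) [ 557.9 -271.4   18.6]
(560, 325) [ 613.8 -270.4   20.5]
(435, 400) [ 493.3 -318.5   72.9]
(460, 411) [ 500.7 -270.   162.2]
(500, 414) [ 527.4 -272.2  162.2]
(500, 360) [ 543.8 -272.9   85.3]
(338, 340) [ 402.3 -296.6   -0.8]
(400, 400) [ 464.3 -353.6   17.9]
455 [-162.2 -143.8]
467 [-161.3 -143.4]
479 [-161.3 -143.2]
491 [-161.3 -143.1]
503 [-161.6 -142.2]
515 [-160.  -142.1]
527 [-160.  -141.2]
539 [-159.  -141.6]
```

Emit:
send_rows(rows=[50, -0.7, 0.1, 0.6, 0, 50, -0.7, 0.1, 0.6, 0, 50, -0.65, 0.06, 0.6, 0, 50, 0, 0, 0.8, 0, 50, 0, 0, 0.8, 0, 50, 0, 0, 0.8, 0, 50, 0, 0, 0.8, 0, 50, 0, 0, 0.8, 0])

```text
time: 27.7
eef_pos: [457.6, -221.1, 154.9]
tool_rot: [3.139, 0.001, 1.572]
ft_force: [0.7, 0.1, 0.2]
gripper_width: 49.9
grip_force: 0.0
```

Emit:
send_rows(rows=[50, 0, 0, 0.8, 0, 50, 0, 0, 0.8, 0, 50, 0, 0, 0.8, 0, 50, 0, 0, 0.8, 0, 50, 0, 0, 0.8, 0, 50, 0, 0, 0.6, 0, 50, 0, 0, 0, 0])

```text
time: 28.4
eef_pos: [456.9, -220.6, 39.0]
tool_rot: [-3.142, -0.0, 1.572]
ft_force: [-0.6, 0.2, 0.6]
gripper_width: 50.1
grip_force: 0.0
```

```bash
python3 - <<'E'
from h import *
s=st();go(to=[459.5,-219,39])
w=grab('wrist');save(w,'w4.png',(120,80,400,384),2)
E
```

```text
t28.40 j [-0.45   0.349 -0.361  0.861  0.     1.12 ] p [ 456.9 -220.6   39. ] rot [-3.1416e+00 -3.0000e-04  1.5717e+00] w50.1 F [-0.6  0.2  0.6]
units [ 0.066  0.104 -0.001] world d [2.6 1.6 0. ]
```

View pics/w4.png

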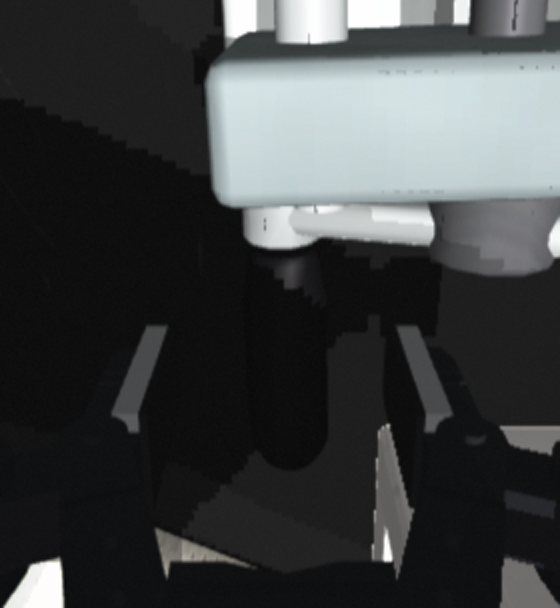

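The crop shows the handle centred between the pads at (288,370). I centre the last 2.6 mm and close.

Emit:
send_rows(rows=[50, 0.06, 0.1, 0, 0, 10, 0, 0, 0, 0, 10, 0, 0, 0, 0, 10, 0, 0, 0, 0, 10, 0, 0, 0, 0, 10, 0, 0, 0, 0])

```text
time: 29.05
eef_pos: [460.7, -219.4, 40.3]
tool_rot: [3.14, 0.001, 1.572]
ft_force: [-4.5, -2.1, -0.7]
gripper_width: 15.8
grip_force: 58.4
```

```bash
python3 - <<'E'
from h import *
s=st()
print('grip pred centre using axis z=TCP+18.7')
a=np.arctan2(-37.5,s['eef_pos'][2]+18.7-70);print(a)
c=0
a=-1.886
L=[]
# 22.5deg steps with crank decreasing from a to -4pi
n=28;th=np.linspace(a,a-(10.68),n+1)
for i in range(n):
    d=40*np.array([np.sin(th[i+1])-np.sin(th[i]),np.cos(th[i+1])-np.cos(th[i])])/25
    L.append((round(d[0],2),round(-d[1],2)))
print(L)
E
```

```text
t29.05 j [-0.444  0.351 -0.355  0.863 -0.     1.125] p [ 460.7 -219.4   40.3] rot [3.1395e+00 1.0000e-03 1.5722e+00] w15.8 F [-4.5 -2.1 -0.7]
grip pred centre using axis z=TCP+18.7
-1.855900825568014
[(np.float64(0.29), np.float64(0.53)), (np.float64(0.47), np.float64(0.38)), (np.float64(0.58), np.float64(0.18)), (np.float64(0.6), np.float64(-0.05)), (np.float64(0.54), np.float64(-0.27)), (np.float64(0.4), np.float64(-0.45)), (np.float64(0.21), np.float64(-0.57)), (np.float64(-0.02), np.float64(-0.61)), (np.float64(-0.24), np.float64(-0.55)), (np.float64(-0.43), np.float64(-0.42)), (np.float64(-0.56), np.float64(-0.23)), (np.float64(-0.61), np.float64(-0.01)), (np.float64(-0.57), np.float64(0.22)), (np.float64(-0.44), np.float64(0.41)), (np.float64(-0.26), np.float64(0.55)), (np.float64(-0.03), np.float64(0.61)), (np.float64(0.19), np.float64(0.57)), (np.float64(0.39), np.float64(0.46)), (np.float64(0.54), np.float64(0.28)), (np.float64(0.6), np.float64(0.06)), (np.float64(0.58), np.float64(-0.17)), (np.float64(0.48), np.float64(-0.37)), (np.float64(0.31), np.float64(-0.52)), (np.float64(0.09), np.float64(-0.6)), (np.float64(-0.14), np.float64(-0.59)), (np.float64(-0.35), np.float64(-0.49)), (np.float64(-0.51), np.float64(-0.33)), (np.float64(-0.6), np.float64(-0.12))]
```

Emit:
send_rows(rows=[10, 0, 0.29, 0.53, 0, 10, 0, 0.47, 0.38, 0, 10, 0, 0.58, 0.18, 0, 10, 0, 0.6, -0.05, 0])

```text
time: 29.45
eef_pos: [511.6, -217.8, 17.1]
tool_rot: [3.135, -0.002, 1.574]
ft_force: [-27.0, 19.2, 63.6]
gripper_width: 16.1
grip_force: 69.2
```

```bash
python3 - <<'E'
from h import *
s=st()
w=grab('wrist');save(w,'w5.png')
print(np.round(pt(w,256,60),1))
E
```

```text
t29.45 j [-0.405  0.455 -0.261  0.85   0.004  1.163] p [ 511.6 -217.8   17.1] rot [ 3.1352e+00 -1.7000e-03  1.5736e+00] w16.1 F [-27.   19.2  63.6]
[ 510.9 -127.7   31.3]
```

```bash
cat >> h.py <<'E'
def circ(c,cmd,a1,n,a0=None,r=40):
    """rows (ty,tz) leading commanded TCP (x,z) to angle a1 on circle c"""
    cmd=np.array(cmd,float);
    th=np.linspace(a0,a1,n+1)[1:]
    P=np.c_[c[0]+r*np.sin(th),c[1]+r*np.cos(th)];D=np.diff(np.vstack([cmd,P]),axis=0)/25
    print('; '.join('%.2f %.2f'%(d[0],-d[1]) for d in D),'end',np.round(P[-1],1))
E
python3 - <<'E'
from h import *
circ((498,54.7),(509.2,14.3),-3.49-.39*8,8,-3.49)
E
```

```text
0.63 -0.43; 0.37 -0.50; 0.15 -0.60; -0.09 -0.61; -0.31 -0.53; -0.49 -0.37; -0.60 -0.16; -0.61 0.08 end [485.2  92.6]
```

Emit:
send_rows(rows=[10, 0, 0.63, -0.43, 0, 10, 0, 0.37, -0.5, 0, 10, 0, 0.15, -0.6, 0, 10, 0, -0.09, -0.61, 0])

```text
time: 29.9
eef_pos: [534.8, -217.6, 67.3]
tool_rot: [-3.141, -0.002, 1.573]
ft_force: [-10.5, 8.8, -5.8]
gripper_width: 16.3
grip_force: 60.7
```

```bash
python3 - <<'E'
from h import *
s=st()
E
```

```text
t29.90 j [-0.387  0.452 -0.123  0.997  0.002  1.181] p [ 534.8 -217.6   67.3] rot [-3.1409e+00 -2.2000e-03  1.5731e+00] w16.3 F [-10.5   8.8  -5.8]
```

```bash
python3 - <<'E'
from h import *
circ((497.6,54.9),(535.7,67.8),-12.56,20,-5.04,39.8)
E
```

```text
-0.31 -0.51; -0.46 -0.37; -0.57 -0.18; -0.59 0.04; -0.54 0.26; -0.40 0.44; -0.22 0.55; 0.00 0.60; 0.22 0.55; 0.41 0.43; 0.54 0.25; 0.59 0.04; 0.57 -0.18; 0.46 -0.38; 0.29 -0.52; 0.08 -0.59; -0.15 -0.58; -0.35 -0.48; -0.50 -0.32; -0.58 -0.11 end [497.9  94.7]
```

Emit:
send_rows(rows=[10, 0, -0.31, -0.51, 0, 10, 0, -0.46, -0.37, 0, 10, 0, -0.57, -0.18, 0, 10, 0, -0.59, 0.04, 0, 10, 0, -0.54, 0.26, 0, 10, 0, -0.4, 0.44, 0])

```text
time: 30.5
eef_pos: [462.9, -220.2, 77.2]
tool_rot: [3.139, 0.003, 1.572]
ft_force: [-16.5, -4.0, 12.6]
gripper_width: 15.6
grip_force: 62.2
```

Emit:
send_rows(rows=[10, 0, -0.22, 0.55, 0, 10, 0, 0, 0.6, 0, 10, 0, 0.22, 0.55, 0, 10, 0, 0.41, 0.43, 0, 10, 0, 0.54, 0.25, 0, 10, 0, 0.59, 0.04, 0, 10, 0, 0.57, -0.18, 0, 10, 0, 0.46, -0.38, 0])

```text
time: 31.3
eef_pos: [527.4, -217.9, 29.4]
tool_rot: [-3.14, -0.001, 1.573]
ft_force: [-27.2, 9.0, 19.0]
gripper_width: 16.2
grip_force: 64.2
```

```bash
python3 - <<'E'
from h import *
s=st()
E
```

```text
t31.30 j [-0.392  0.474 -0.193  0.906  0.     1.177] p [ 527.4 -217.9   29.4] rot [-3.1397e+00 -1.0000e-03  1.5731e+00] w16.2 F [-27.2   9.   19. ]
```

Emit:
send_rows(rows=[10, 0, 0.29, -0.52, 0, 10, 0, 0.08, -0.59, 0, 10, 0, -0.15, -0.58, 0, 10, 0, -0.35, -0.48, 0, 10, 0, -0.5, -0.32, 0, 10, 0, -0.5, -0.11, 0, 10, 0, 0, 0, 0, 10, 0, 0, 0, 0])

```text
time: 32.1
eef_pos: [500.6, -219.1, 95.3]
tool_rot: [3.137, 0.001, 1.572]
ft_force: [-0.3, 6.0, 11.0]
gripper_width: 15.9
grip_force: 61.4
```

```bash
python3 - <<'E'
from h import *
s=st();w=grab('wrist');save(w,'w6.png')
sd=grab('side');save(sd,'s1.png',(230,180,330,310),4)
E
```

```text
t32.10 j [-4.130e-01  3.660e-01 -1.790e-01  1.022e+00  1.000e-03  1.156e+00] p [ 500.6 -219.1   95.3] rot [3.1371e+00 8.0000e-04 1.5723e+00] w15.9 F [-0.3  6.  11. ]
```

View pics/w6.png

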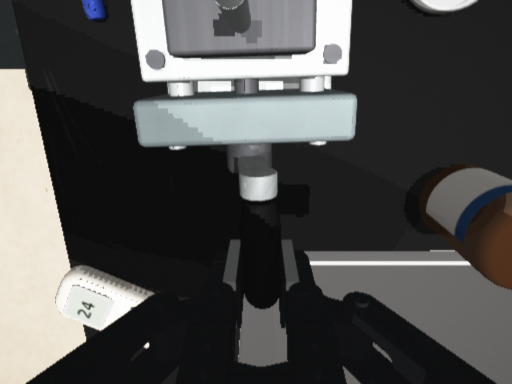

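The view shows the carriage run up to the crank end block (245,115) with the handle up at (262,240), so the carriage is at its stop. I release, rise, and look at the nest from two places.

Emit:
send_rows(rows=[50, 0, 0, 0, 0, 50, 0, 0, 0, 0, 50, 0, 0, -0.4, 0, 50, 0, 0, -0.8, 0, 50, 0, 0, -1, 0, 50, 0, 0, -1, 0, 50, 0, 0, -1, 0, 50, 0, 0, -1, 0])

```text
time: 33.0
eef_pos: [499.6, -219.2, 226.1]
tool_rot: [3.139, 0.001, 1.572]
ft_force: [0.4, -0.2, 0.0]
gripper_width: 49.7
grip_force: 0.0
```

Emit:
send_rows(rows=[85, 0, 0, -1, 0, 85, 0, 0, -1, 0, 85, 0.8, 0, -1, 0, 85, 0.8, 0, -1, 0, 85, 0.8, 0, 0, 0, 85, 0.8, 0, 0, 0, 85, 0, 0, 0, 0])

```text
time: 33.7
eef_pos: [499.4, -137.4, 325.3]
tool_rot: [3.138, 0.001, 1.574]
ft_force: [0.3, -1.7, 0.4]
gripper_width: 84.7
grip_force: 0.0
```

```bash
python3 - <<'E'
from h import *
s=st();w=grab('wrist');np.savez('nestA.npz',**w);save(w,'w7.png',scale=1.5)
E
```

```text
t33.70 j [-0.269  0.257  0.259  1.569  0.     1.299] p [ 499.4 -137.4  325.3] rot [3.1382e+00 9.0000e-04 1.5738e+00] w84.7 F [ 0.3 -1.7  0.4]
```

Emit:
send_rows(rows=[85, 0.8, 0, 0, 0, 85, 0.8, 0, 0, 0, 85, 0.8, 0, 0, 0, 85, 0, 0, 0, 0])

```text
time: 34.15
eef_pos: [499.3, -78.2, 324.6]
tool_rot: [3.139, 0.001, 1.573]
ft_force: [-0.4, -0.4, 0.5]
gripper_width: 85.1
grip_force: 0.0
```

```bash
python3 - <<'E'
from h import *
s=st();w=grab('wrist');np.savez('nestB.npz',**w);save(w,'w8.png',scale=1.5)
A=np.load('pics/w7.png') if 0 else cv2.imread('pics/w7.png');B=cv2.imread('pics/w8.png')
cv2.imwrite('pics/ab.png',cv2.resize(np.hstack([A[:330,220:540],B[:430,220:540][-330:]]),None,fx=1.25,fy=1.25))
E
```

```text
t34.15 j [-0.155  0.23   0.222  1.56  -0.     1.413] p [499.3 -78.2 324.6] rot [3.1390e+00 7.0000e-04 1.5733e+00] w85.1 F [-0.4 -0.4  0.5]
```

View pics/ab.png

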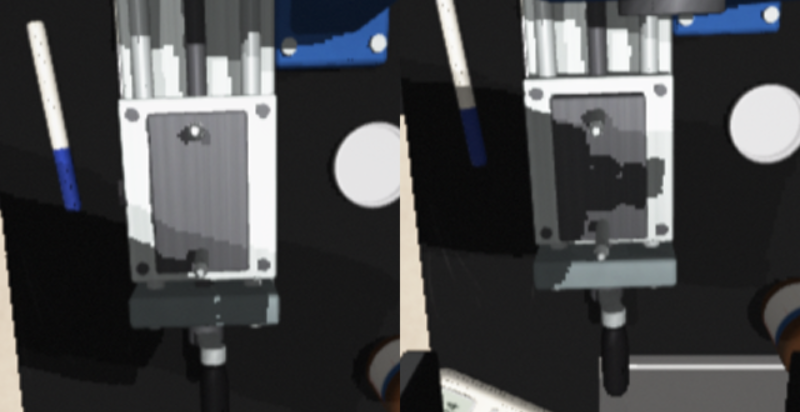

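The two crops (A left, B right) show the nest pin tops at A (195,131) and (200,270), and B (596,130) and (601,255), with the carriage plate between them.

```bash
python3 - <<'E'
from h import *
np.set_printoptions(precision=1,suppress=True)
rays={}
for n,pp in (('A',[(250.7,69.9),(253.3,144)]),('B',[(251.2,136),(253.9,202.7)])):
    w=dict(np.load('nest%s.npz'%n));W=cloud(w)
    for k,(u,v) in enumerate(pp):
        u0,v0=int(u),int(v);sub=W[v0-12:v0+13,u0-8:u0+9];m=(sub[...,2]>118)&(sub[...,2]<175)
        P=sub[m];top=P[P[:,2]>153]
        vv,uu=np.nonzero((sub[...,2]>154)&(sub[...,2]<170));cu,cv=uu.mean()+u0-8,vv.mean()+v0-12
        print(n,k,m.sum(),'upper pts',len(top),np.median(top,0),'z max',P[:,2].max(),'px',cu,cv,'ray@158',onz(w,cu,cv,158))
        rays[n,k]=ray(w,cu,cv)
        q=W[v0-6:v0+6,u0+14:u0+20].reshape(-1,3);print('   base beside',np.nanmedian(q,0))
for k in (0,1):
    (o1,d1),(o2,d2)=rays['A',k],rays['B',k]
    M=np.c_[d1,-d2];t=np.linalg.lstsq(M,o2-o1,rcond=None)[0];print('tri',k,(o1+d1*t[0]+o2+d2*t[1])/2,np.linalg.norm(o1+d1*t[0]-o2-d2*t[1]))
E
```

```text
A 0 66 upper pts 57 [491.7 -47.4 156.8] z max 161.1397834211445 px 250.13636363636363 69.04545454545455 ray@158 [491.8 -47.4 158. ]
   base beside [507.9 -45.5 106. ]
A 1 97 upper pts 44 [ 494.  -114.5  156.9] z max 160.58920899019915 px 253.1621621621622 143.59459459459458 ray@158 [ 494.1 -114.5  158. ]
   base beside [ 511.9 -125.4  104.5]
B 0 96 upper pts 45 [491.9 -46.6 157.2] z max 161.5409331459354 px 251.07142857142856 134.8095238095238 ray@158 [491.9 -46.7 158. ]
   base beside [508.8 -56.5 106. ]
B 1 100 upper pts 37 [ 494.4 -113.8  157.1] z max 160.85607260370142 px 253.625 200.84375 ray@158 [ 494.  -113.8  158. ]
   base beside [ 512.5 -141.6   89.1]
tri 0 [491.8 -47.3 154.2] 0.17880213948159462
tri 1 [ 494.  -115.2  154.5] 0.10580458436933382
```

Nest at (493,-81), yaw 0.033, and pin spacing 67.4 mm against the nominal 68. Now to the mat, turning to yaw 180° while travelling.

```bash
cat >> h.py <<'E'
def path(to,yaw1,n,claw,up=0,s=None):
    """n rows: even world shift to `to`, yaw to yaw1 (tool down); prints rows rounded; `up` rows first half of dz"""
    s=s or robot.get_state();p=np.array(s['eef_pos']);y=s['tool_rot'][2];d=np.array(to)-p
    dy=(yaw1-y+np.pi)%(2*np.pi)-np.pi
    out=[]
    for i in range(n):
        a=y+dy*i/n;x=np.array([np.cos(a),np.sin(a)]);yy=np.array([np.sin(a),-np.cos(a)])
        dz=(d[2]/up if i<up else 0) if up else d[2]/n
        out.append([claw,round(float(d[:2]@x/n/25),2),round(float(d[:2]@yy/n/25),2),round(float(-dz/25),2),round(float(-np.degrees(dy)/n/4),3)])
    for i in range(0,n,8): print([z for r in out[i:i+8] for z in r])
E
python3 - <<'E'
from h import *
path([365,311,400],np.pi,24,85,up=6)
E
```

```text
[85, 0.65, -0.22, -0.5, -0.936, 85, 0.66, -0.18, -0.5, -0.936, 85, 0.67, -0.14, -0.5, -0.936, 85, 0.68, -0.09, -0.5, -0.936, 85, 0.69, -0.05, -0.5, -0.936, 85, 0.69, -0.0, -0.5, -0.936, 85, 0.69, 0.04, 0.0, -0.936, 85, 0.68, 0.09, 0.0, -0.936]
[85, 0.67, 0.13, 0.0, -0.936, 85, 0.66, 0.18, 0.0, -0.936, 85, 0.65, 0.22, 0.0, -0.936, 85, 0.64, 0.26, 0.0, -0.936, 85, 0.62, 0.3, 0.0, -0.936, 85, 0.6, 0.34, 0.0, -0.936, 85, 0.57, 0.38, 0.0, -0.936, 85, 0.55, 0.42, 0.0, -0.936]
[85, 0.52, 0.45, 0.0, -0.936, 85, 0.49, 0.48, 0.0, -0.936, 85, 0.46, 0.52, 0.0, -0.936, 85, 0.42, 0.54, 0.0, -0.936, 85, 0.38, 0.57, 0.0, -0.936, 85, 0.35, 0.59, 0.0, -0.936, 85, 0.31, 0.62, 0.0, -0.936, 85, 0.27, 0.63, 0.0, -0.936]
```

Emit:
send_rows(rows=[85, 0.65, -0.22, -0.5, -0.94, 85, 0.66, -0.18, -0.5, -0.94, 85, 0.67, -0.14, -0.5, -0.94, 85, 0.68, -0.09, -0.5, -0.94, 85, 0.69, -0.05, -0.5, -0.94, 85, 0.69, 0, -0.5, -0.94, 85, 0.69, 0.04, 0, -0.94, 85, 0.68, 0.09, 0, -0.94])

```text
time: 35.0
eef_pos: [454.5, 50.5, 399.4]
tool_rot: [3.139, 0.003, 2.099]
ft_force: [0.7, 0.0, 0.3]
gripper_width: 84.8
grip_force: 0.0
```

Emit:
send_rows(rows=[85, 0.67, 0.13, 0, -0.94, 85, 0.66, 0.18, 0, -0.94, 85, 0.65, 0.22, 0, -0.94, 85, 0.64, 0.26, 0, -0.94, 85, 0.62, 0.3, 0, -0.94, 85, 0.6, 0.34, 0, -0.94, 85, 0.57, 0.38, 0, -0.94, 85, 0.55, 0.42, 0, -0.94])

```text
time: 35.8
eef_pos: [409.5, 180.5, 398.9]
tool_rot: [3.141, 0.003, 2.624]
ft_force: [0.5, 0.1, 1.1]
gripper_width: 84.9
grip_force: 0.0
```

Emit:
send_rows(rows=[85, 0.52, 0.45, 0, -0.94, 85, 0.49, 0.48, 0, -0.94, 85, 0.46, 0.52, 0, -0.94, 85, 0.42, 0.54, 0, -0.94, 85, 0.38, 0.57, 0, -0.94, 85, 0.35, 0.59, 0, -0.94, 85, 0.31, 0.62, 0, -0.94, 85, 0.27, 0.63, 0, -0.94])

```text
time: 36.6
eef_pos: [364.1, 310.4, 398.7]
tool_rot: [-3.14, 0.003, -3.134]
ft_force: [0.5, -0.3, -0.2]
gripper_width: 84.9
grip_force: 0.0
```

```bash
python3 - <<'E'
from h import *
s=st();w=grab('wrist');np.savez('matA.npz',**w);save(w,'w9.png',scale=1.5)
E
```

```text
t36.60 j [ 0.708  0.214  0.393  1.749 -0.003  0.7  ] p [364.1 310.4 398.7] rot [-3.1404e+00  2.7000e-03 -3.1344e+00] w84.9 F [ 0.5 -0.3 -0.2]
```

View pics/w9.png

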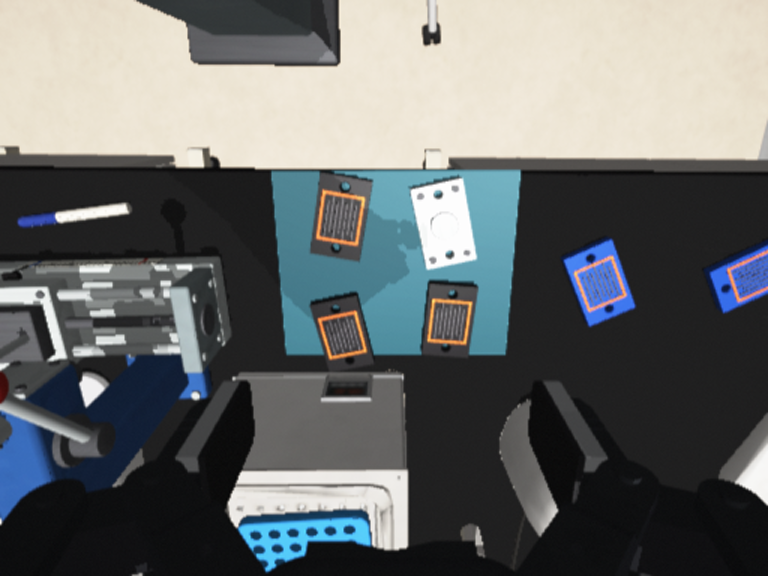

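The view shows cell plates (all gasket up) at (341,218), (343,332) and (450,318), the aluminium end plate boss-up at (443,222), and blue look-alikes off the mat at (598,282) and (745,275).

```bash
cat > plates.py <<'E'
from h import *
def plates(w,ztop=15,zend=18):
    W=cloud(w);hsv=cv2.cvtColor(w['pixels'],cv2.COLOR_RGB2HSV);res=[]
    ok=(W[...,0]>320)&(W[...,0]<575)&(W[...,1]>175)&(W[...,1]<450)&(W[...,2]<30)
    o=(cv2.inRange(hsv,(3,120,90),(22,255,255))>0)&ok
    wh=(cv2.inRange(hsv,(0,0,150),(180,60,255))>0)&ok
    for kind,m,z,k in(('cell',o,ztop,5),('end',wh,zend,5)):
        m=cv2.morphologyEx(m.astype(np.uint8),cv2.MORPH_CLOSE,np.ones((k,k)))
        for c in cv2.findContours(m,cv2.RETR_EXTERNAL,cv2.CHAIN_APPROX_NONE)[0]:
            if cv2.contourArea(c)<250: continue
            P=np.array([onz(w,u,v,z)[:2] for u,v in c[:,0]],np.float32)
            (cx,cy),(a,b),ang=cv2.minAreaRect(P)
            if a<b: a,b,ang=b,a,ang+90
            ang=(np.radians(ang)+np.pi/2)%np.pi-np.pi/2
            mm=np.zeros(m.shape,np.uint8);cv2.drawContours(mm,[c],-1,1,-1)
            print(kind,'c (%.1f %.1f) size %.0fx%.0f longaxis %.3f'%(cx,cy,a,b,ang),'z med %.1f'%np.nanmedian(W[mm>0][:,2]));res.append((kind,cx,cy,ang))
    return res
E
python3 - <<'E'
from plates import *
w=dict(np.load('matA.npz'));plates(w)
W=cloud(w);p=lambda u,v:print((u,v),np.round(pt(w,u/1.5,v/1.5),1))
for a in [(300,378),(250,378),(400,378),(300,420),(300,460),(340,273),(450,365),(400,300),(185,300),(210,300)]:p(*a)
E
```

```text
cell c (529.6 253.2) size 57x48 longaxis 0.218 z med 15.2
cell c (511.2 378.4) size 57x48 longaxis -0.065 z med 15.1
cell c (389.2 254.2) size 56x48 longaxis -0.164 z med 15.2
end c (395.6 367.2) size 92x58 longaxis 0.227 z med 18.1
end c (315.7 277.3) size 185x40 longaxis -1.565 z med -849.6
(300, 378) [578.6 203.6  30.6]
(250, 378) [579.5 144.   29.8]
(400, 378) [579.5 322.2  27.8]
(300, 420) [580.1 217.9 112.1]
(300, 460) [577.7 229.4 176.4]
(340, 273) [456.1 251.8   4. ]
(450, 365) [5.766e+02 3.847e+02 5.000e-01]
(400, 300) [488.9 321.4   4.5]
(185, 300) [452.8 112.  100.9]
(210, 300) [472.1 116.4  51. ]
```

Plate B appears to have been knocked since the start: x went from 502 to 530. I take plate C first.

```bash
python3 - <<'E'
from h import *
path([389.2,254.2,100],2.978,14,85)
E
```

```text
[85, -0.07, -0.17, 0.85, 0.18, 85, -0.07, -0.17, 0.85, 0.18, 85, -0.08, -0.16, 0.85, 0.18, 85, -0.08, -0.16, 0.85, 0.18, 85, -0.08, -0.16, 0.85, 0.18, 85, -0.08, -0.16, 0.85, 0.18, 85, -0.08, -0.16, 0.85, 0.18, 85, -0.09, -0.16, 0.85, 0.18]
[85, -0.09, -0.16, 0.85, 0.18, 85, -0.09, -0.16, 0.85, 0.18, 85, -0.09, -0.16, 0.85, 0.18, 85, -0.09, -0.15, 0.85, 0.18, 85, -0.1, -0.15, 0.85, 0.18, 85, -0.1, -0.15, 0.85, 0.18]
```

Emit:
send_rows(rows=[85, -0.07, -0.17, 0.85, 0.18, 85, -0.07, -0.17, 0.85, 0.18, 85, -0.08, -0.16, 0.85, 0.18, 85, -0.08, -0.16, 0.85, 0.18, 85, -0.08, -0.16, 0.85, 0.18, 85, -0.08, -0.16, 0.85, 0.18, 85, -0.08, -0.16, 0.85, 0.18, 85, -0.09, -0.16, 0.85, 0.18])

```text
time: 37.45
eef_pos: [379.2, 276.2, 227.9]
tool_rot: [-3.141, 0.003, 3.045]
ft_force: [0.2, -0.3, 0.7]
gripper_width: 85.0
grip_force: 0.0
```

Emit:
send_rows(rows=[85, -0.09, -0.16, 0.85, 0.18, 85, -0.09, -0.16, 0.85, 0.18, 85, -0.09, -0.16, 0.85, 0.18, 85, -0.09, -0.15, 0.85, 0.18, 85, -0.1, -0.15, 0.85, 0.18, 85, -0.1, -0.15, 0.85, 0.18, 85, 0, 0, 0, 0])

```text
time: 38.15
eef_pos: [389.1, 250.3, 99.2]
tool_rot: [-3.138, -0.0, 2.969]
ft_force: [-0.0, -0.4, -0.1]
gripper_width: 85.0
grip_force: 0.0
```

```bash
python3 - <<'E'
from plates import *
s=st();w=grab('wrist');r=plates(w);go(to=[389.2,254.2,1])
for k in r:
    if k[0]=='cell' and abs(k[1]-389)<15: go(to=[k[1],k[2],1])
E
```

```text
t38.15 j [ 0.573  0.209 -0.384  0.981 -0.002  0.746] p [389.1 250.3  99.2] rot [-3.1383 -0.      2.969 ] w85.0 F [-0.  -0.4 -0.1]
cell c (529.8 253.4) size 56x47 longaxis 0.220 z med 15.4
cell c (510.1 379.0) size 53x47 longaxis -0.072 z med 15.3
cell c (389.9 254.7) size 54x47 longaxis -0.173 z med 15.3
end c (395.6 367.5) size 91x56 longaxis 0.227 z med 18.2
end c (322.5 259.8) size 98x25 longaxis 1.570 z med -849.8
units [0.042 0.127 3.989] world d [ -0.4   3.1 -99.7]
units [0.017 0.151 3.989] world d [  0.3   3.6 -99.7]
```

Close-range measurement agrees. I correct 3.5 mm, descend and close.

Emit:
send_rows(rows=[85, 0.03, 0.14, 0.8, 0, 85, 0, 0, 0.8, 0, 85, 0, 0, 0.8, 0, 85, 0, 0, 0.8, 0, 85, 0, 0, 0.5, 0, 85, 0, 0, 0.25, 0, 85, 0, 0, 0.03, 0, 85, 0, 0, 0, 0])

```text
time: 39.0
eef_pos: [390.4, 256.2, 2.6]
tool_rot: [3.141, 0.003, 2.971]
ft_force: [-0.2, 0.1, -0.5]
gripper_width: 84.9
grip_force: 0.0
```

Emit:
send_rows(rows=[40, 0, 0, 0, 0, 40, 0, 0, 0, 0, 40, 0, 0, 0, 0, 40, 0, 0, 0, 0, 40, 0, 0, 0, 0, 40, 0, 0, 0, 0])

```text
time: 39.6
eef_pos: [390.1, 256.1, 2.6]
tool_rot: [3.141, 0.003, 2.971]
ft_force: [-3.2, -3.3, 16.0]
gripper_width: 54.2
grip_force: 60.7
```

Emit:
send_rows(rows=[40, 0, 0, -0.3, 0, 40, 0, 0, -0.7, 0, 40, 0, 0, -0.7, 0, 40, 0, 0, -0.7, 0, 40, 0, 0, 0, 0])

```text
time: 40.1
eef_pos: [390.8, 256.7, 64.0]
tool_rot: [3.14, 0.005, 2.971]
ft_force: [0.3, 0.2, -0.9]
gripper_width: 53.8
grip_force: 64.4
```

```bash
python3 - <<'E'
from h import *
s=st();w=grab('wrist');save(w,'w10.png',scale=1.5);path([493,-81,300],4.745,26,40,up=12)
E
```

```text
t40.10 j [ 0.583  0.245 -0.435  0.885 -0.002  0.753] p [390.8 256.7  64. ] rot [3.1396 0.0051 2.9713] w53.8 F [ 0.3  0.2 -0.9]
[40, -0.24, -0.48, -0.79, -0.977, 40, -0.21, -0.5, -0.79, -0.977, 40, -0.18, -0.51, -0.79, -0.977, 40, -0.14, -0.52, -0.79, -0.977, 40, -0.1, -0.53, -0.79, -0.977, 40, -0.07, -0.54, -0.79, -0.977, 40, -0.03, -0.54, -0.79, -0.977, 40, 0.01, -0.54, -0.79, -0.977]
[40, 0.04, -0.54, -0.79, -0.977, 40, 0.08, -0.54, -0.79, -0.977, 40, 0.12, -0.53, -0.79, -0.977, 40, 0.15, -0.52, -0.79, -0.977, 40, 0.19, -0.51, 0.0, -0.977, 40, 0.22, -0.5, 0.0, -0.977, 40, 0.26, -0.48, 0.0, -0.977, 40, 0.29, -0.46, 0.0, -0.977]
[40, 0.32, -0.44, 0.0, -0.977, 40, 0.35, -0.42, 0.0, -0.977, 40, 0.37, -0.39, 0.0, -0.977, 40, 0.4, -0.37, 0.0, -0.977, 40, 0.42, -0.34, 0.0, -0.977, 40, 0.45, -0.31, 0.0, -0.977, 40, 0.47, -0.28, 0.0, -0.977, 40, 0.48, -0.24, 0.0, -0.977]
[40, 0.5, -0.21, 0.0, -0.977, 40, 0.51, -0.18, 0.0, -0.977]
```

View pics/w10.png

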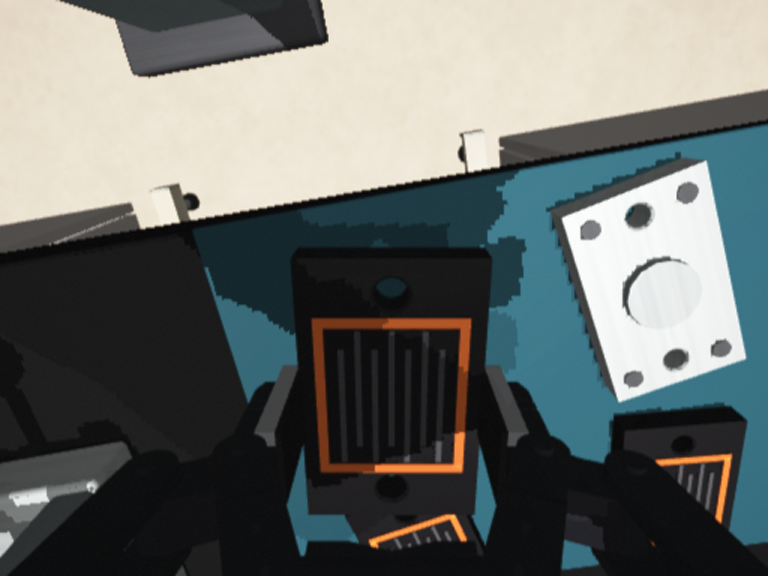

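The plate is held squarely, with both holes visible at (391,290) and (392,487). I lift well clear, then carry it over.

Emit:
send_rows(rows=[40, 0, 0, -1, 0, 40, 0, 0, -1, 0, 40, 0, 0, -1, 0, 40, 0, 0, -1, 0, 40, 0, 0, -1, 0, 40, 0, 0, -1, 0, 40, -0.24, -0.48, -0.73, -0.98, 40, -0.21, -0.5, -0.73, -0.98])

```text
time: 40.95
eef_pos: [396.8, 230.0, 248.2]
tool_rot: [-3.14, 0.002, 3.112]
ft_force: [-0.6, 0.7, -0.6]
gripper_width: 54.2
grip_force: 64.3
```

Emit:
send_rows(rows=[40, -0.18, -0.51, -0.73, -0.98, 40, -0.14, -0.52, -0.73, -0.98, 40, -0.1, -0.53, -0.73, -0.98, 40, -0.07, -0.54, -0.73, -0.98, 40, -0.03, -0.54, -0.73, -0.98, 40, 0.01, -0.54, -0.73, -0.98, 40, 0.04, -0.54, 0, -0.98, 40, 0.08, -0.54, 0, -0.98])

```text
time: 41.75
eef_pos: [428.9, 126.4, 357.5]
tool_rot: [-3.14, 0.001, -2.625]
ft_force: [-0.0, -0.6, -0.3]
gripper_width: 54.3
grip_force: 64.3
```

Emit:
send_rows(rows=[40, 0.12, -0.53, 0, -0.98, 40, 0.15, -0.52, 0, -0.98, 40, 0.19, -0.51, 0, -0.98, 40, 0.22, -0.5, 0, -0.98, 40, 0.26, -0.48, 0, -0.98, 40, 0.29, -0.46, 0, -0.98, 40, 0.32, -0.44, 0, -0.98, 40, 0.35, -0.42, 0, -0.98])

```text
time: 42.55
eef_pos: [460.4, 22.1, 357.1]
tool_rot: [-3.14, -0.0, -2.078]
ft_force: [-0.2, -0.2, -1.4]
gripper_width: 54.3
grip_force: 64.3
```

Emit:
send_rows(rows=[40, 0.37, -0.39, 0, -0.98, 40, 0.4, -0.37, 0, -0.98, 40, 0.42, -0.34, 0, -0.98, 40, 0.45, -0.31, 0, -0.98, 40, 0.47, -0.28, 0, -0.98, 40, 0.48, -0.24, 0, -0.98, 40, 0.5, -0.21, 0, -0.98, 40, 0.51, -0.18, 0, -0.98])

```text
time: 43.35
eef_pos: [492.7, -81.4, 357.3]
tool_rot: [-3.141, -0.001, -1.53]
ft_force: [-0.1, 0.8, -0.6]
gripper_width: 54.4
grip_force: 64.3
```

```bash
python3 - <<'E'
from h import *
s=st();print(s['tool_rot'][2]%(2*np.pi));path([493,-81,250],4.745,6,40)
w=grab('wrist');save(w,'w11.png')
E
```

```text
t43.35 j [-0.163  0.233  0.309  1.646 -0.    -1.775] p [492.7 -81.4 357.3] rot [-3.1405e+00 -7.0000e-04 -1.5303e+00] w54.4 F [-0.1  0.8 -0.6]
4.752905307288712
[40, -0.0, -0.0, 0.72, 0.019, 40, -0.0, -0.0, 0.72, 0.019, 40, -0.0, -0.0, 0.72, 0.019, 40, -0.0, -0.0, 0.72, 0.019, 40, -0.0, -0.0, 0.72, 0.019, 40, -0.0, -0.0, 0.72, 0.019]
```

Emit:
send_rows(rows=[40, 0, 0, 0.85, 0.03, 40, 0, 0, 0.85, 0.03, 40, 0, 0, 0.85, 0.03, 40, 0, 0, 0.85, 0.03, 40, 0, 0, 0.85, 0, 40, 0, 0, 0.85, 0, 40, 0, 0, 0.85, 0, 40, 0, 0, 0, 0])

```text
time: 44.2
eef_pos: [491.2, -80.5, 206.5]
tool_rot: [3.139, 0.0, -1.542]
ft_force: [-0.1, 0.5, 0.4]
gripper_width: 53.6
grip_force: 64.3
```

```bash
python3 - <<'E'
from h import *
s=st();w=grab('wrist');save(w,'w12.png',(100,60,420,360),2.5)
E
```

```text
t44.20 j [-0.162  0.216 -0.093  1.264 -0.    -1.762] p [491.2 -80.5 206.5] rot [ 3.1392e+00  1.0000e-04 -1.5422e+00] w53.6 F [-0.1  0.5  0.4]
```

View pics/w12.png

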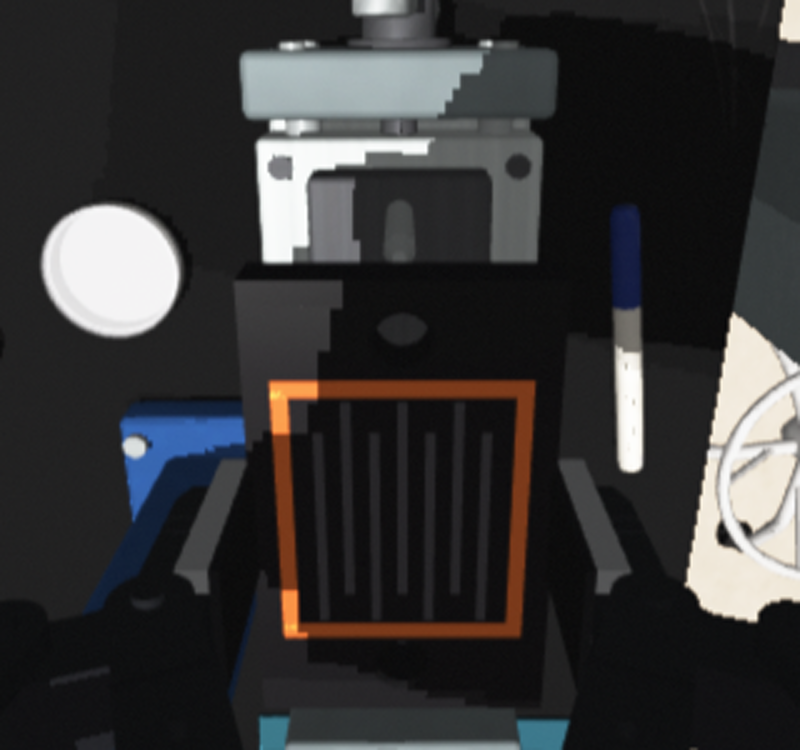

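The plate's near hole is at (402,330), and the near pin stands at (399,232) below its edge. I measure both numerically.

```bash
cat >> plates.py <<'E'
def align(w,s,ztop,plot=None):
    W=cloud(w);hsv=cv2.cvtColor(w['pixels'],cv2.COLOR_RGB2HSV);v,u=np.mgrid[:384,:512]
    near=np.linalg.norm(W[...,:2]-s['eef_pos'][:2],axis=-1)<70
    o=(cv2.inRange(hsv,(3,120,60),(22,255,255))>0)&near&(abs(W[...,2]-ztop)<12)
    print('gasket z',np.nanmedian(W[o][:,2]))
    P=np.array([onz(w,a,b,ztop)[:2] for b,a in np.argwhere(o)],np.float32)
    (cx,cy),(a,b),ang=cv2.minAreaRect(P);print('gasket centre %.1f %.1f size %.0f %.0f ang %.2f'%(cx,cy,a,b,ang),'rel TCP',np.round(np.array([cx,cy])-s['eef_pos'][:2],1))
    m=(W[...,2]>112)&(W[...,2]<166)&(abs(W[...,0]-493)<14)&(abs(W[...,1]+115)<14)
    for lo,hi in((112,125),(125,140),(140,152),(152,166)):
        q=W[m&(W[...,2]>=lo)&(W[...,2]<hi)]
        if len(q)>4: print('pin slice',lo,len(q),np.round([np.median(q[:,0]),q[:,0].min(),q[:,0].max(),np.median(q[:,1])],1))
    return cx,cy
E
python3 - <<'E'
from plates import *
w=dict(np.load('last_wrist.npz'));s=robot.get_state();align(w,s,s['eef_pos'][2]+12.6)
E
```

```text
gasket z 219.27513995096413
gasket centre 492.8 -83.2 size 46 54 ang 1.51 rel TCP [ 1.  -2.6]
pin slice 112 36 [ 494.5  490.2  498.1 -119.4]
pin slice 125 54 [ 494.2  490.4  497.9 -119.3]
pin slice 140 51 [ 494.5  490.5  498.1 -119.2]
pin slice 152 118 [ 494.3  490.6  497.5 -117.4]
```

```bash
python3 - <<'E'
from plates import *
w=dict(np.load('last_wrist.npz'));s=robot.get_state()
for uv in [(402,312),(402,345),(378,330),(427,330),(402,330)]: print(uv,np.round(onz(w,100+uv[0]/2.5,60+uv[1]/2.5,219.2),1))
for uv in [(402,270),(402,285),(260,275),(545,275),(246,283),(566,283)]: print(uv,np.round(pt(w,100+uv[0]/2.5,60+uv[1]/2.5),1),np.round(onz(w,100+uv[0]/2.5,60+uv[1]/2.5,219.2),1))
E
```

```text
(402, 312) [ 493.6 -121.6  219.2]
(402, 345) [ 493.5 -115.7  219.2]
(378, 330) [ 497.6 -118.3  219.2]
(427, 330) [ 489.3 -118.5  219.2]
(402, 330) [ 493.5 -118.4  219.2]
(402, 270) [ 493.8 -127.3  213.4] [ 493.8 -128.9  219.2]
(402, 285) [ 493.8 -126.5  219.7] [ 493.8 -126.4  219.2]
(260, 275) [ 517.5 -127.1  217.8] [ 517.3 -127.5  219.2]
(545, 275) [ 469.9 -128.3  217.7] [ 470.2 -128.7  219.2]
(246, 283) [ 519.6 -126.1  219.3] [ 519.6 -126.   219.2]
(566, 283) [ 466.5 -127.4  219. ] [ 466.5 -127.4  219.2]
```

Emit:
send_rows(rows=[40, -0.05, -0.03, 0.4, 0, 40, 0, 0, 0.6, 0, 40, 0, 0, 0.4, 0, 40, 0, 0, 0.4, 0, 40, 0, 0, 0.3, 0, 40, 0, 0, 0.3, 0, 40, 0, 0, 0, 0])

```text
time: 44.95
eef_pos: [492.8, -79.6, 148.5]
tool_rot: [-3.141, -0.001, -1.542]
ft_force: [-4.4, -0.2, -2.7]
gripper_width: 53.9
grip_force: 64.1
```

```bash
python3 - <<'E'
from h import *
s=st();w=grab('wrist');save(w,'w13.png',(150,100,370,300),3)
E
```

```text
t44.95 j [-1.600e-01  2.420e-01 -2.090e-01  1.119e+00 -1.000e-03 -1.760e+00] p [492.8 -79.6 148.5] rot [-3.1413e+00 -6.0000e-04 -1.5415e+00] w53.9 F [-4.4 -0.2 -2.7]
```

Force is small and the plate is already 11 mm down the pins. Continue.

Emit:
send_rows(rows=[40, 0, 0.01, 0.35, 0, 40, 0, 0.01, 0.35, 0, 40, 0, 0, 0.35, 0, 40, 0, 0, 0.35, 0, 40, 0, 0, 0.15, 0, 40, 0, 0, 0, 0])

```text
time: 45.6
eef_pos: [492.8, -79.7, 110.4]
tool_rot: [-3.14, -0.001, -1.542]
ft_force: [-6.0, -0.7, -4.5]
gripper_width: 54.0
grip_force: 64.0
```

```bash
python3 - <<'E'
from h import *
s=st()
E
```

```text
t45.60 j [-1.600e-01  2.660e-01 -2.780e-01  1.025e+00 -1.000e-03 -1.760e+00] p [492.8 -79.7 110.4] rot [-3.1404e+00 -8.0000e-04 -1.5415e+00] w54.0 F [-6.  -0.7 -4.5]
```

Emit:
send_rows(rows=[40, 0, 0.01, 0.08, 0, 40, 0, 0.01, 0.08, 0, 40, 0, 0, 0.05, 0, 40, 0, 0, 0, 0])

```text
time: 46.0
eef_pos: [492.8, -79.8, 105.8]
tool_rot: [-3.139, -0.001, -1.541]
ft_force: [-4.0, 0.3, -0.8]
gripper_width: 54.2
grip_force: 64.4
```

Emit:
send_rows(rows=[40, 0, 0.01, 0.04, 0, 40, 0, 0, 0.03, 0, 40, 0, 0, 0, 0])

```text
time: 46.3
eef_pos: [492.9, -79.8, 105.6]
tool_rot: [-3.138, -0.001, -1.541]
ft_force: [-13.5, 1.9, 27.7]
gripper_width: 54.2
grip_force: 67.5
```

Home: 28 N upward at 105.6. I release and rise.

Emit:
send_rows(rows=[80, 0, 0, -0.04, 0, 80, 0, 0, 0, 0, 80, 0, 0, 0, 0, 80, 0, 0, -0.2, 0, 80, 0, 0, -0.6, 0, 80, 0, 0, -1, 0, 80, 0, 0, -1, 0, 80, 0, 0, -1, 0])

```text
time: 47.1
eef_pos: [492.3, -79.7, 201.1]
tool_rot: [-3.139, -0.001, -1.542]
ft_force: [0.9, -0.5, 0.5]
gripper_width: 80.2
grip_force: 0.0
```

Emit:
send_rows(rows=[85, 0, 0, -1, 0, 85, 0, 0, -1, 0, 85, 0, 0, -1, 0, 85, 0, 0, -1, 0, 85, 0, 0, 0, 0])

```text
time: 47.6
eef_pos: [493.2, -79.8, 303.0]
tool_rot: [-3.134, -0.002, -1.542]
ft_force: [0.1, -0.7, -1.1]
gripper_width: 84.9
grip_force: 0.0
```

```bash
python3 - <<'E'
from plates import *
s=st();w=grab('wrist');save(w,'w14.png',(130,80,400,330),2.5)
W=cloud(w);align(w,s,118)
path([420,250,385],np.pi,26,85,up=6)
E
```

```text
t47.60 j [-0.16   0.207  0.138  1.495 -0.    -1.76 ] p [493.2 -79.8 303. ] rot [-3.1345e+00 -1.8000e-03 -1.5415e+00] w84.9 F [ 0.1 -0.7 -1.1]
gasket z 118.38881354165628
gasket centre 494.3 -81.3 size 47 54 ang 1.68 rel TCP [ 1.  -1.5]
pin slice 112 636 [ 491.6  479.   506.6 -115. ]
pin slice 125 18 [ 494.6  490.6  497.4 -119.3]
pin slice 140 19 [ 493.7  490.8  498.1 -119.2]
pin slice 152 59 [ 494.4  490.8  497.2 -117.1]
[85, -0.51, 0.1, -0.56, 0.882, 85, -0.5, 0.13, -0.56, 0.882, 85, -0.49, 0.16, -0.56, 0.882, 85, -0.48, 0.19, -0.56, 0.882, 85, -0.47, 0.22, -0.56, 0.882, 85, -0.46, 0.25, -0.56, 0.882, 85, -0.44, 0.27, 0.0, 0.882, 85, -0.42, 0.3, 0.0, 0.882]
[85, -0.4, 0.33, 0.0, 0.882, 85, -0.38, 0.35, 0.0, 0.882, 85, -0.36, 0.37, 0.0, 0.882, 85, -0.34, 0.4, 0.0, 0.882, 85, -0.31, 0.42, 0.0, 0.882, 85, -0.29, 0.43, 0.0, 0.882, 85, -0.26, 0.45, 0.0, 0.882, 85, -0.23, 0.47, 0.0, 0.882]
[85, -0.2, 0.48, 0.0, 0.882, 85, -0.17, 0.49, 0.0, 0.882, 85, -0.14, 0.5, 0.0, 0.882, 85, -0.11, 0.51, 0.0, 0.882, 85, -0.08, 0.51, 0.0, 0.882, 85, -0.05, 0.52, 0.0, 0.882, 85, -0.01, 0.52, 0.0, 0.882, 85, 0.02, 0.52, 0.0, 0.882]
[85, 0.05, 0.52, 0.0, 0.882, 85, 0.08, 0.51, 0.0, 0.882]
```

View pics/w14.png

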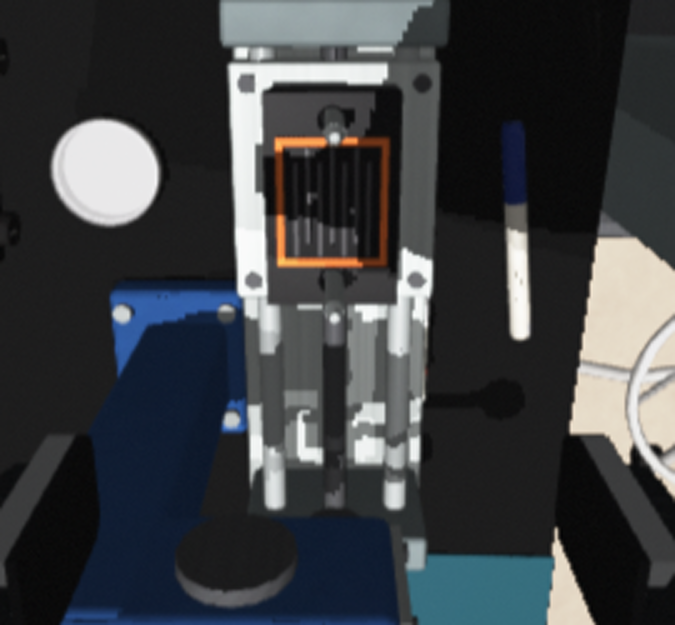

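The crop shows plate C seated on both pins: tops at (335,137) and (335,318), gasket z 118.4 (expected 118), and level. Next is plate B near the box.

```bash
python3 - <<'E'
from h import *
path([524,252,385],np.pi+.22,24,85,up=6)
E
```

```text
[85, -0.55, -0.07, -0.56, 0.824, 85, -0.55, -0.04, -0.56, 0.824, 85, -0.56, -0.0, -0.56, 0.824, 85, -0.55, 0.03, -0.56, 0.824, 85, -0.55, 0.06, -0.56, 0.824, 85, -0.55, 0.09, -0.56, 0.824, 85, -0.54, 0.12, 0.0, 0.824, 85, -0.53, 0.15, 0.0, 0.824]
[85, -0.52, 0.18, 0.0, 0.824, 85, -0.51, 0.21, 0.0, 0.824, 85, -0.5, 0.24, 0.0, 0.824, 85, -0.48, 0.27, 0.0, 0.824, 85, -0.47, 0.3, 0.0, 0.824, 85, -0.45, 0.32, 0.0, 0.824, 85, -0.43, 0.35, 0.0, 0.824, 85, -0.41, 0.37, 0.0, 0.824]
[85, -0.39, 0.4, 0.0, 0.824, 85, -0.36, 0.42, 0.0, 0.824, 85, -0.34, 0.44, 0.0, 0.824, 85, -0.31, 0.46, 0.0, 0.824, 85, -0.29, 0.48, 0.0, 0.824, 85, -0.26, 0.49, 0.0, 0.824, 85, -0.23, 0.51, 0.0, 0.824, 85, -0.2, 0.52, 0.0, 0.824]
```

Emit:
send_rows(rows=[85, -0.55, -0.07, -0.56, 0.82, 85, -0.55, -0.04, -0.56, 0.82, 85, -0.56, 0, -0.56, 0.82, 85, -0.55, 0.03, -0.56, 0.82, 85, -0.55, 0.06, -0.56, 0.82, 85, -0.55, 0.09, -0.56, 0.82, 85, -0.54, 0.12, 0, 0.82, 85, -0.53, 0.15, 0, 0.82])

```text
time: 48.45
eef_pos: [502.4, 31.3, 383.2]
tool_rot: [-3.139, 0.0, -2.002]
ft_force: [-0.6, -0.0, -0.0]
gripper_width: 85.1
grip_force: 0.0
```

Emit:
send_rows(rows=[85, -0.52, 0.18, 0, 0.82, 85, -0.51, 0.21, 0, 0.82, 85, -0.5, 0.24, 0, 0.82, 85, -0.48, 0.27, 0, 0.82, 85, -0.47, 0.3, 0, 0.82, 85, -0.45, 0.32, 0, 0.82, 85, -0.43, 0.35, 0, 0.82, 85, -0.41, 0.37, 0, 0.82])

```text
time: 49.25
eef_pos: [512.5, 141.4, 382.8]
tool_rot: [-3.14, 0.0, -2.46]
ft_force: [-0.1, -0.3, -0.6]
gripper_width: 85.1
grip_force: 0.0
```

Emit:
send_rows(rows=[85, -0.39, 0.4, 0, 0.82, 85, -0.36, 0.42, 0, 0.82, 85, -0.34, 0.44, 0, 0.82, 85, -0.31, 0.46, 0, 0.82, 85, -0.29, 0.48, 0, 0.82, 85, -0.26, 0.49, 0, 0.82, 85, -0.23, 0.51, 0, 0.82, 85, -0.2, 0.52, 0, 0.82])

```text
time: 50.05
eef_pos: [522.0, 252.4, 382.6]
tool_rot: [-3.14, 0.001, -2.918]
ft_force: [-0.2, 0.1, 0.3]
gripper_width: 84.7
grip_force: 0.0
```

Emit:
send_rows(rows=[85, 0, 0, 1, 0, 85, 0, 0, 1, 0, 85, 0, 0, 1, 0, 85, 0, 0, 1, 0, 85, 0, 0, 1, 0, 85, 0, 0, 1, 0, 85, 0, 0, 1, 0, 85, 0, 0, 0, 0])

```text
time: 50.85
eef_pos: [520.6, 250.8, 204.9]
tool_rot: [-3.139, -0.004, -2.915]
ft_force: [-0.7, -0.4, 0.7]
gripper_width: 84.6
grip_force: 0.0
```

```bash
python3 - <<'E'
from plates import *
s=st();w=grab('wrist');r=plates(w);save(w,'w15.png')
for k in r:
    if k[0]=='cell' and k[1]>480 and k[2]<320:
        a=k[3];go(to=[k[1]-5*np.cos(a),k[2]-5*np.sin(a),1]);print('turn rows',np.degrees(((s['tool_rot'][2]-np.pi-a)+np.pi)%(2*np.pi)-np.pi)/4)
W=cloud(w);m=(W[...,2]>60)&(W[...,2]<190)&(W[...,0]>540)&(W[...,1]>150)&(W[...,1]<330);print('box front x',np.percentile(W[m][:,0],[0.5,2,5]) if m.any() else None)
E
```

```text
t50.85 j [ 0.45   0.385  0.133  1.323 -0.002  0.224] p [520.6 250.8 204.9] rot [-3.1389 -0.0037 -2.9154] w84.6 F [-0.7 -0.4  0.7]
cell c (511.2 378.9) size 56x48 longaxis -0.073 z med 15.2
cell c (530.1 253.5) size 55x47 longaxis 0.226 z med 15.2
end c (524.9 253.0) size 33x30 longaxis 0.213 z med 15.3
end c (386.2 392.7) size 110x97 longaxis -1.346 z med 18.2
units [-0.171  0.033  8.247] world d [   3.8    1.3 -206.2]
turn rows 0.008529028196161399
box front x [574.58784023 576.19150335 577.9265873 ]
```

Emit:
send_rows(rows=[85, 0.11, 0.03, 0.8, 0, 85, 0, 0, 0.9, 0, 85, 0, 0, 0.9, 0, 85, 0, 0, 0.9, 0, 85, 0, 0, 0.9, 0, 85, 0, 0, 0.9, 0, 85, 0, 0, 0.9, 0, 85, 0, 0, 0.8, 0])

```text
time: 51.7
eef_pos: [520.9, 252.0, 33.9]
tool_rot: [-3.141, 0.003, -2.915]
ft_force: [-0.4, -0.1, 0.2]
gripper_width: 85.0
grip_force: 0.0
```

Emit:
send_rows(rows=[85, 0, 0, 0.6, 0, 85, 0, 0, 0.4, 0, 85, 0, 0, 0.2, 0, 40, 0, 0, 0, 0, 40, 0, 0, 0, 0, 40, 0, 0, 0, 0, 40, 0, 0, 0, 0, 40, 0, 0, 0, 0])

```text
time: 52.5
eef_pos: [520.7, 251.9, 4.9]
tool_rot: [-3.141, 0.004, -2.915]
ft_force: [-3.4, -1.1, 8.9]
gripper_width: 54.2
grip_force: 62.2
```

Emit:
send_rows(rows=[40, 0, 0, 0, 0, 40, 0, 0, -0.3, 0, 40, 0, 0, -0.8, 0, 40, 0, 0, -1, 0, 40, 0, 0, -1, 0, 40, 0, 0, -1, 0, 40, 0, 0, -1, 0])

```text
time: 53.2
eef_pos: [519.8, 251.7, 133.1]
tool_rot: [-3.14, 0.003, -2.915]
ft_force: [0.7, -0.2, -0.4]
gripper_width: 53.8
grip_force: 63.8
```

```bash
python3 - <<'E'
from h import *
s=st();s=dict(s);p=np.array(s['eef_pos']);s['eef_pos']=np.array([p[0],p[1],p[2]+75]);path([493,-81+11,360],4.745,24,40,up=7,s=s)
E
```

```text
t53.20 j [ 0.452  0.404 -0.022  1.142 -0.002  0.226] p [519.8 251.7 133.1] rot [-3.1404e+00  3.1000e-03 -2.9154e+00] w53.8 F [ 0.7 -0.2 -0.4]
[40, 0.16, -0.51, -0.87, -0.822, 40, 0.19, -0.5, -0.87, -0.822, 40, 0.22, -0.49, -0.87, -0.822, 40, 0.25, -0.48, -0.87, -0.822, 40, 0.28, -0.46, -0.87, -0.822, 40, 0.3, -0.45, -0.87, -0.822, 40, 0.33, -0.43, -0.87, -0.822, 40, 0.35, -0.41, 0.0, -0.822]
[40, 0.37, -0.39, 0.0, -0.822, 40, 0.4, -0.36, 0.0, -0.822, 40, 0.42, -0.34, 0.0, -0.822, 40, 0.43, -0.32, 0.0, -0.822, 40, 0.45, -0.29, 0.0, -0.822, 40, 0.47, -0.27, 0.0, -0.822, 40, 0.48, -0.24, 0.0, -0.822, 40, 0.5, -0.21, 0.0, -0.822]
[40, 0.51, -0.18, 0.0, -0.822, 40, 0.52, -0.15, 0.0, -0.822, 40, 0.52, -0.12, 0.0, -0.822, 40, 0.53, -0.09, 0.0, -0.822, 40, 0.53, -0.06, 0.0, -0.822, 40, 0.54, -0.03, 0.0, -0.822, 40, 0.54, 0.0, 0.0, -0.822, 40, 0.54, 0.03, 0.0, -0.822]
```

Emit:
send_rows(rows=[40, 0, 0, -1, 0, 40, 0, 0, -1, 0, 40, 0, 0, -1, 0])

```text
time: 53.5
eef_pos: [519.5, 251.7, 208.1]
tool_rot: [-3.14, 0.003, -2.915]
ft_force: [0.9, 0.8, -1.3]
gripper_width: 54.0
grip_force: 63.8
```

Emit:
send_rows(rows=[40, 0.16, -0.51, -0.87, -0.82, 40, 0.19, -0.5, -0.87, -0.82, 40, 0.22, -0.49, -0.87, -0.82, 40, 0.25, -0.48, -0.87, -0.82, 40, 0.28, -0.46, -0.87, -0.82, 40, 0.3, -0.45, -0.87, -0.82, 40, 0.33, -0.43, -0.87, -0.82, 40, 0.35, -0.41, 0, -0.82])

```text
time: 54.3
eef_pos: [510.8, 144.1, 361.9]
tool_rot: [-3.138, 0.006, -2.455]
ft_force: [0.2, 1.0, -1.6]
gripper_width: 54.0
grip_force: 63.8
```

Emit:
send_rows(rows=[40, 0.37, -0.39, 0, -0.82, 40, 0.4, -0.36, 0, -0.82, 40, 0.42, -0.34, 0, -0.82, 40, 0.43, -0.32, 0, -0.82, 40, 0.45, -0.29, 0, -0.82, 40, 0.47, -0.27, 0, -0.82, 40, 0.48, -0.24, 0, -0.82, 40, 0.5, -0.21, 0, -0.82])

```text
time: 55.1
eef_pos: [501.1, 36.7, 359.4]
tool_rot: [-3.138, 0.001, -1.997]
ft_force: [0.4, 1.0, -0.8]
gripper_width: 54.0
grip_force: 63.8
```

Emit:
send_rows(rows=[40, 0.51, -0.18, 0, -0.82, 40, 0.52, -0.15, 0, -0.82, 40, 0.52, -0.12, 0, -0.82, 40, 0.53, -0.09, 0, -0.82, 40, 0.53, -0.06, 0, -0.82, 40, 0.54, -0.03, 0, -0.82, 40, 0.54, 0, 0, -0.82, 40, 0.54, 0.03, 0, -0.82])

```text
time: 55.9
eef_pos: [491.7, -70.6, 359.4]
tool_rot: [-3.138, -0.001, -1.539]
ft_force: [-0.2, 0.1, -0.9]
gripper_width: 53.9
grip_force: 63.8
```

Emit:
send_rows(rows=[40, 0.8, 0, 0.5, 0, 40, 0, 0, 0.9, 0, 40, 0, 0, 0.9, 0, 40, 0, 0, 0.9, 0, 40, 0, 0, 0.9, 0, 40, 0, 0, 0.9, 0, 40, 0, 0, 0.9, 0, 40, 0, 0, 0, 0])

```text
time: 56.7
eef_pos: [491.6, -89.9, 209.5]
tool_rot: [3.141, -0.0, -1.542]
ft_force: [-0.5, 0.3, -0.6]
gripper_width: 54.4
grip_force: 63.8
```

```bash
python3 - <<'E'
from plates import *
s=st();w=grab('wrist');save(w,'w16.png');c=align(w,s,s['eef_pos'][2]+10.3)
go(dw=[494.0-c[0],-82.5-c[1],0]);print('turn',np.degrees(s['tool_rot'][2]+1.538)/4)
E
```

```text
t56.70 j [-0.181  0.218 -0.083  1.27  -0.    -1.781] p [491.6 -89.9 209.5] rot [ 3.1409e+00 -3.0000e-04 -1.5415e+00] w54.4 F [-0.5  0.3 -0.6]
gasket z 219.94286125684667
gasket centre 493.0 -82.2 size 47 55 ang 1.58 rel TCP [1.4 7.8]
pin slice 112 1094 [ 490.6  479.   506.8 -117. ]
pin slice 125 56 [ 494.1  490.5  498.1 -119.4]
pin slice 140 63 [ 494.8  490.7  498.1 -119.3]
pin slice 152 115 [ 494.1  490.8  497.8 -117.2]
units [ 0.014 -0.041  0.   ] world d [ 1.  -0.3  0. ]
turn -0.05081179109448772
```

Emit:
send_rows(rows=[40, 0.01, -0.03, 0.5, 0, 40, 0, 0, 0.6, 0, 40, 0, 0, 0.4, 0, 40, 0, 0, 0.3, 0, 40, 0, 0, 0.3, 0, 40, 0, 0, 0.3, 0, 40, 0, 0, 0, 0])

```text
time: 57.45
eef_pos: [493.1, -90.2, 150.2]
tool_rot: [-3.141, -0.0, -1.541]
ft_force: [-3.1, 2.9, -4.5]
gripper_width: 53.7
grip_force: 63.8
```

```bash
python3 - <<'E'
from h import *
s=st()
E
```

```text
t57.45 j [-0.181  0.245 -0.201  1.125 -0.    -1.781] p [493.1 -90.2 150.2] rot [-3.1409e+00 -2.0000e-04 -1.5414e+00] w53.7 F [-3.1  2.9 -4.5]
```

Inserted, forces low. Down to about 1 mm above home, then gently on.

Emit:
send_rows(rows=[40, 0, 0.01, 0.3, 0, 40, 0, 0.01, 0.3, 0, 40, 0, 0, 0.3, 0, 40, 0, 0, 0.2, 0, 40, 0, 0, 0.05, 0, 40, 0, 0, 0, 0])

```text
time: 58.05
eef_pos: [493.1, -90.2, 122.3]
tool_rot: [-3.14, -0.0, -1.541]
ft_force: [-4.9, 2.7, 0.1]
gripper_width: 53.9
grip_force: 64.2
```

Emit:
send_rows(rows=[40, 0, 0, 0.04, 0, 40, 0, 0, 0.04, 0, 40, 0, 0, 0, 0])

```text
time: 58.35
eef_pos: [493.1, -90.3, 120.5]
tool_rot: [-3.14, -0.0, -1.541]
ft_force: [-6.8, 3.4, 3.0]
gripper_width: 53.6
grip_force: 64.5
```

Emit:
send_rows(rows=[40, 0, 0, 0.03, 0, 40, 0, 0, 0.03, 0, 40, 0, 0, 0, 0])

```text
time: 58.65
eef_pos: [493.2, -90.2, 119.9]
tool_rot: [-3.139, -0.001, -1.541]
ft_force: [-11.9, 5.2, 17.7]
gripper_width: 53.5
grip_force: 66.1
```

Emit:
send_rows(rows=[80, 0, 0, -0.04, 0, 80, 0, 0, 0, 0, 80, 0, 0, 0, 0, 80, 0, 0, -0.2, 0, 80, 0, 0, -0.6, 0, 80, 0, 0, -1, 0, 80, 0, 0, -1, 0, 80, 0, 0, -1, 0])

```text
time: 59.45
eef_pos: [493.2, -90.4, 216.1]
tool_rot: [-3.139, -0.001, -1.542]
ft_force: [1.0, 0.4, -0.1]
gripper_width: 79.9
grip_force: 0.0
```

Emit:
send_rows(rows=[85, 0, 0, -1, 0, 85, 0, 0, -1, 0, 85, 0, 0, -1, 0, 85, 0, 0, -1, 0, 85, 0, 0, 0, 0])

```text
time: 59.95
eef_pos: [494.0, -90.6, 318.0]
tool_rot: [-3.135, -0.002, -1.542]
ft_force: [1.1, 0.2, -0.4]
gripper_width: 85.1
grip_force: 0.0
```

```bash
python3 - <<'E'
from plates import *
s=st();w=grab('wrist');align(w,s,130)
path([505,379,385],np.pi-.07,28,85,up=6)
A=dict(np.load('matA.npz'));W=cloud(A);m=(W[...,2]>60)&(W[...,2]<400)&(W[...,0]>420)&(W[...,1]>300)&(W[...,1]<520);P=W[m];print('obst near A',len(P),P.min(0),P.max(0))
q=P[np.argsort(np.hypot(P[:,0]-511,P[:,1]-379))[:3]];print(q)
E
```

```text
t59.95 j [-0.181  0.216  0.188  1.535 -0.    -1.781] p [494.  -90.6 318. ] rot [-3.1346e+00 -1.9000e-03 -1.5415e+00] w85.1 F [ 1.1  0.2 -0.4]
gasket z 130.39437578266984
gasket centre 494.0 -82.2 size 47 54 ang 1.69 rel TCP [-0.1  8.4]
pin slice 112 35 [ 493.   479.7  500.1 -128. ]
pin slice 125 666 [ 491.4  479.   507.  -115.8]
pin slice 140 18 [ 495.   491.2  497.9 -119.4]
pin slice 152 52 [ 494.1  491.1  497.8 -117.1]
[85, -0.67, -0.04, -0.46, 0.854, 85, -0.67, 0.0, -0.46, 0.854, 85, -0.67, 0.04, -0.46, 0.854, 85, -0.67, 0.08, -0.46, 0.854, 85, -0.66, 0.12, -0.46, 0.854, 85, -0.65, 0.16, -0.46, 0.854, 85, -0.64, 0.2, 0.0, 0.854, 85, -0.63, 0.24, 0.0, 0.854]
[85, -0.61, 0.28, 0.0, 0.854, 85, -0.59, 0.31, 0.0, 0.854, 85, -0.57, 0.35, 0.0, 0.854, 85, -0.55, 0.38, 0.0, 0.854, 85, -0.53, 0.41, 0.0, 0.854, 85, -0.5, 0.44, 0.0, 0.854, 85, -0.48, 0.47, 0.0, 0.854, 85, -0.45, 0.5, 0.0, 0.854]
[85, -0.42, 0.53, 0.0, 0.854, 85, -0.38, 0.55, 0.0, 0.854, 85, -0.35, 0.57, 0.0, 0.854, 85, -0.32, 0.59, 0.0, 0.854, 85, -0.28, 0.61, 0.0, 0.854, 85, -0.24, 0.63, 0.0, 0.854, 85, -0.21, 0.64, 0.0, 0.854, 85, -0.17, 0.65, 0.0, 0.854]
[85, -0.13, 0.66, 0.0, 0.854, 85, -0.09, 0.66, 0.0, 0.854, 85, -0.05, 0.67, 0.0, 0.854, 85, -0.01, 0.67, 0.0, 0.854]
obst near A 3024 [576.23842014 300.00230009  60.28364887] [703.08576339 519.7030453  236.21215111]
[[577.26069548 325.22000635 188.55776884]
 [577.52195892 325.28910508 186.32152518]
 [577.24098644 323.94899865 186.66858637]]
```

Second plate home (gasket z 130.4, expected 130). Now plate A.

Emit:
send_rows(rows=[85, -0.67, -0.04, -0.46, 0.85, 85, -0.67, 0, -0.46, 0.85, 85, -0.67, 0.04, -0.46, 0.85, 85, -0.67, 0.08, -0.46, 0.85, 85, -0.66, 0.12, -0.46, 0.85, 85, -0.65, 0.16, -0.46, 0.85, 85, -0.64, 0.2, 0, 0.85, 85, -0.63, 0.24, 0, 0.85])

```text
time: 60.8
eef_pos: [496.6, 44.7, 383.1]
tool_rot: [-3.139, 0.0, -2.019]
ft_force: [0.2, -0.1, 0.1]
gripper_width: 85.1
grip_force: 0.0
```

Emit:
send_rows(rows=[85, -0.61, 0.28, 0, 0.85, 85, -0.59, 0.31, 0, 0.85, 85, -0.57, 0.35, 0, 0.85, 85, -0.55, 0.38, 0, 0.85, 85, -0.53, 0.41, 0, 0.85, 85, -0.5, 0.44, 0, 0.85, 85, -0.48, 0.47, 0, 0.85, 85, -0.45, 0.5, 0, 0.85])

```text
time: 61.6
eef_pos: [499.1, 178.5, 382.7]
tool_rot: [-3.14, 0.0, -2.493]
ft_force: [-0.0, -1.0, 0.5]
gripper_width: 85.1
grip_force: 0.0
```

Emit:
send_rows(rows=[85, -0.42, 0.53, 0, 0.85, 85, -0.38, 0.55, 0, 0.85, 85, -0.35, 0.57, 0, 0.85, 85, -0.32, 0.59, 0, 0.85, 85, -0.28, 0.61, 0, 0.85, 85, -0.24, 0.63, 0, 0.85, 85, -0.21, 0.64, 0, 0.85, 85, -0.17, 0.65, 0, 0.85])

```text
time: 62.4
eef_pos: [501.6, 312.9, 382.6]
tool_rot: [-3.14, 0.001, -2.968]
ft_force: [-0.1, -0.5, -0.5]
gripper_width: 85.3
grip_force: 0.0
```

Emit:
send_rows(rows=[85, -0.13, 0.66, 0, 0.85, 85, -0.09, 0.66, 0, 0.85, 85, -0.05, 0.67, 0, 0.85, 85, -0.01, 0.67, 0, 0.85, 85, 0, 0, 1, 0, 85, 0, 0, 1, 0, 85, 0, 0, 1, 0, 85, 0, 0, 1, 0])

```text
time: 63.2
eef_pos: [502.8, 378.9, 281.4]
tool_rot: [-3.14, 0.002, 3.08]
ft_force: [0.0, -0.3, -0.5]
gripper_width: 85.2
grip_force: 0.0
```

Emit:
send_rows(rows=[85, 0, 0, 1, 0, 85, 0, 0, 1, 0, 85, 0, 0, 1, 0, 85, 0, 0, 0.9, 0, 85, 0, 0, 0.9, 0, 85, 0, 0, 0, 0])

```text
time: 63.8
eef_pos: [501.8, 377.7, 159.7]
tool_rot: [-3.137, -0.002, 3.08]
ft_force: [-0.5, -0.3, 0.4]
gripper_width: 85.2
grip_force: 0.0
```

```bash
python3 - <<'E'
from plates import *
s=st();w=grab('wrist');r=plates(w);save(w,'w17.png')
for k in r:
    if k[0]=='cell':
        a=k[3];go(to=[k[1],k[2],3.5]);print('turn rows',np.degrees(((s['tool_rot'][2]-np.pi-a)+np.pi)%(2*np.pi)-np.pi)/4)
E
```

```text
t63.80 j [ 0.646  0.505  0.202  1.273 -0.002  0.708] p [501.8 377.7 159.7] rot [-3.1371e+00 -1.9000e-03  3.0801e+00] w85.2 F [-0.5 -0.3  0.4]
cell c (510.9 378.4) size 55x47 longaxis -0.074 z med 15.3
end c (512.8 384.6) size 43x41 longaxis 1.494 z med 15.3
end c (396.7 367.9) size 88x57 longaxis 0.225 z med 18.3
units [-0.338  0.045  6.336] world d [ 8.500e+00  1.000e-01 -1.584e+02]
turn rows 0.17890544611679768
```

Emit:
send_rows(rows=[85, -0.34, 0.03, 0.5, 0.18, 85, 0, 0, 0.9, 0, 85, 0, 0, 0.9, 0, 85, 0, 0, 0.9, 0, 85, 0, 0, 0.9, 0, 85, 0, 0, 0.9, 0, 85, 0, 0, 0.7, 0, 85, 0, 0, 0.4, 0])

```text
time: 64.65
eef_pos: [512.7, 379.0, 9.7]
tool_rot: [-3.141, 0.002, 3.067]
ft_force: [-0.3, 0.8, -0.1]
gripper_width: 84.8
grip_force: 0.0
```

Emit:
send_rows(rows=[85, 0, 0, 0.2, 0, 85, 0, 0, 0, 0, 40, 0, 0, 0, 0, 40, 0, 0, 0, 0, 40, 0, 0, 0, 0, 40, 0, 0, 0, 0, 40, 0, 0, 0, 0, 40, 0, 0, 0, 0])

```text
time: 65.45
eef_pos: [512.9, 379.5, 7.4]
tool_rot: [3.141, 0.004, 3.068]
ft_force: [-2.8, -1.1, 11.2]
gripper_width: 53.5
grip_force: 60.9
```

Emit:
send_rows(rows=[40, 0, 0, -0.3, 0, 40, 0, 0, -0.8, 0, 40, 0, 0, -1, 0, 40, 0, 0, -1, 0, 40, 0, 0, -1, 0, 40, 0, 0, -1, 0, 40, 0, 0, -1, 0, 40, 0, 0, -1, 0])

```text
time: 66.25
eef_pos: [511.8, 379.2, 185.2]
tool_rot: [-3.141, 0.003, 3.068]
ft_force: [0.8, 0.2, -1.4]
gripper_width: 53.3
grip_force: 63.2
```

```bash
python3 - <<'E'
from plates import *
s=st();path([493,-81,360],4.745,28,40,up=8)
E
```

```text
t66.25 j [ 0.639  0.513  0.279  1.335 -0.002  0.713] p [511.8 379.2 185.2] rot [-3.1413e+00  3.0000e-03  3.0676e+00] w53.3 F [ 0.8  0.2 -1.4]
[40, -0.02, -0.66, -0.87, -0.858, 40, 0.02, -0.66, -0.87, -0.858, 40, 0.06, -0.66, -0.87, -0.858, 40, 0.1, -0.65, -0.87, -0.858, 40, 0.13, -0.64, -0.87, -0.858, 40, 0.17, -0.63, -0.87, -0.858, 40, 0.21, -0.62, -0.87, -0.858, 40, 0.25, -0.61, -0.87, -0.858]
[40, 0.28, -0.59, 0.0, -0.858, 40, 0.32, -0.58, 0.0, -0.858, 40, 0.35, -0.56, 0.0, -0.858, 40, 0.39, -0.53, 0.0, -0.858, 40, 0.42, -0.51, 0.0, -0.858, 40, 0.45, -0.48, 0.0, -0.858, 40, 0.47, -0.46, 0.0, -0.858, 40, 0.5, -0.43, 0.0, -0.858]
[40, 0.53, -0.4, 0.0, -0.858, 40, 0.55, -0.36, 0.0, -0.858, 40, 0.57, -0.33, 0.0, -0.858, 40, 0.59, -0.3, 0.0, -0.858, 40, 0.6, -0.26, 0.0, -0.858, 40, 0.62, -0.22, 0.0, -0.858, 40, 0.63, -0.19, 0.0, -0.858, 40, 0.64, -0.15, 0.0, -0.858]
[40, 0.65, -0.11, 0.0, -0.858, 40, 0.65, -0.07, 0.0, -0.858, 40, 0.66, -0.03, 0.0, -0.858, 40, 0.66, 0.01, 0.0, -0.858]
```

Emit:
send_rows(rows=[40, -0.02, -0.66, -0.87, -0.86, 40, 0.02, -0.66, -0.87, -0.86, 40, 0.06, -0.66, -0.87, -0.86, 40, 0.1, -0.65, -0.87, -0.86, 40, 0.13, -0.64, -0.87, -0.86, 40, 0.17, -0.63, -0.87, -0.86, 40, 0.21, -0.62, -0.87, -0.86, 40, 0.25, -0.61, -0.87, -0.86])

```text
time: 67.05
eef_pos: [505.6, 247.3, 359.1]
tool_rot: [-3.14, 0.003, -2.733]
ft_force: [0.8, -0.0, -1.9]
gripper_width: 53.4
grip_force: 63.2
```

Emit:
send_rows(rows=[40, 0.28, -0.59, 0, -0.86, 40, 0.32, -0.58, 0, -0.86, 40, 0.35, -0.56, 0, -0.86, 40, 0.39, -0.53, 0, -0.86, 40, 0.42, -0.51, 0, -0.86, 40, 0.45, -0.48, 0, -0.86, 40, 0.47, -0.46, 0, -0.86, 40, 0.5, -0.43, 0, -0.86])

```text
time: 67.85
eef_pos: [500.7, 115.7, 358.3]
tool_rot: [-3.139, 0.002, -2.252]
ft_force: [0.1, 0.2, -0.8]
gripper_width: 53.5
grip_force: 63.2
```

Emit:
send_rows(rows=[40, 0.53, -0.4, 0, -0.86, 40, 0.55, -0.36, 0, -0.86, 40, 0.57, -0.33, 0, -0.86, 40, 0.59, -0.3, 0, -0.86, 40, 0.6, -0.26, 0, -0.86, 40, 0.62, -0.22, 0, -0.86, 40, 0.63, -0.19, 0, -0.86, 40, 0.64, -0.15, 0, -0.86])

```text
time: 68.65
eef_pos: [495.8, -15.9, 358.4]
tool_rot: [-3.138, -0.0, -1.772]
ft_force: [0.6, -0.0, -0.3]
gripper_width: 53.3
grip_force: 63.2
```

Emit:
send_rows(rows=[40, 0.65, -0.11, 0, -0.86, 40, 0.65, -0.07, 0, -0.86, 40, 0.66, -0.03, 0, -0.86, 40, 0.66, 0.01, 0, -0.86, 40, 0, 0, 0.8, 0, 40, 0, 0, 0.9, 0, 40, 0, 0, 0.9, 0, 40, 0, 0, 0.9, 0])

```text
time: 69.45
eef_pos: [493.6, -81.2, 270.1]
tool_rot: [-3.138, -0.001, -1.535]
ft_force: [0.1, 0.5, -0.8]
gripper_width: 53.1
grip_force: 63.2
```

Emit:
send_rows(rows=[40, 0, 0, 0.9, 0, 40, 0, 0, 0.9, 0, 40, 0, 0, 0.5, 0, 40, 0, 0, 0, 0])

```text
time: 69.85
eef_pos: [493.0, -81.0, 211.9]
tool_rot: [-3.141, -0.001, -1.534]
ft_force: [-0.4, 0.0, -0.4]
gripper_width: 53.7
grip_force: 63.2
```

```bash
python3 - <<'E'
from plates import *
s=st();w=grab('wrist');save(w,'w18.png');c=align(w,s,s['eef_pos'][2]+7.8)
go(dw=[493.7-c[0],-82.5-c[1],0]);print('turn',np.degrees(s['tool_rot'][2]+1.541)/4)
E
```

```text
t69.85 j [-0.163  0.216 -0.08   1.275 -0.    -1.77 ] p [493.  -81.  211.9] rot [-3.1411e+00 -5.0000e-04 -1.5344e+00] w53.7 F [-0.4  0.  -0.4]
gasket z 219.8411020104881
gasket centre 494.7 -83.9 size 46 54 ang 2.03 rel TCP [ 1.7 -2.9]
pin slice 112 103 [ 494.7  479.1  506.5 -127.8]
pin slice 125 890 [ 491.5  479.   506.9 -121. ]
pin slice 140 50 [ 494.8  490.3  498.  -119.4]
pin slice 152 59 [ 494.2  490.3  497.9 -118.2]
units [-0.058  0.037 -0.   ] world d [-1.   1.4  0. ]
turn 0.09384660477671432
```

Emit:
send_rows(rows=[40, -0.06, 0.04, 0.5, 0.09, 40, 0, 0, 0.6, 0, 40, 0, 0, 0.3, 0, 40, 0, 0, 0.3, 0, 40, 0, 0, 0.3, 0, 40, 0, 0, 0.2, 0, 40, 0, 0, 0, 0])

```text
time: 70.6
eef_pos: [492.8, -79.7, 157.3]
tool_rot: [-3.14, -0.001, -1.541]
ft_force: [-0.2, -0.1, -1.1]
gripper_width: 53.3
grip_force: 63.3
```

Emit:
send_rows(rows=[40, 0, 0, 0.3, 0, 40, 0, 0, 0.3, 0, 40, 0, 0, 0.2, 0, 40, 0, 0, 0.08, 0, 40, 0, 0, 0, 0])

```text
time: 71.1
eef_pos: [492.7, -79.6, 135.5]
tool_rot: [-3.14, -0.0, -1.541]
ft_force: [-3.3, 3.9, -4.1]
gripper_width: 53.2
grip_force: 63.5
```

Emit:
send_rows(rows=[40, 0, 0, 0.04, 0, 40, 0, 0, 0.03, 0, 40, 0, 0, 0, 0])

```text
time: 71.4
eef_pos: [492.8, -79.5, 134.4]
tool_rot: [-3.139, -0.0, -1.541]
ft_force: [-7.6, 4.3, 7.4]
gripper_width: 53.7
grip_force: 64.9
```

Emit:
send_rows(rows=[40, 0, 0, 0.03, 0, 40, 0, 0, 0, 0, 80, 0, 0, -0.02, 0, 80, 0, 0, 0, 0, 80, 0, 0, 0, 0, 80, 0, 0, -0.2, 0, 80, 0, 0, -0.6, 0, 80, 0, 0, -1, 0])

```text
time: 72.2
eef_pos: [492.2, -79.7, 178.5]
tool_rot: [-3.141, -0.001, -1.541]
ft_force: [1.0, 0.2, 0.4]
gripper_width: 80.3
grip_force: 0.0
```

Emit:
send_rows(rows=[85, 0, 0, -1, 0, 85, 0, 0, -1, 0, 85, 0, 0, -1, 0, 85, 0, 0, -1, 0, 85, 0, 0, -1, 0, 85, 0, 0, -1, 0, 85, 0, 0, 0, 0])

```text
time: 72.9
eef_pos: [493.6, -79.8, 332.0]
tool_rot: [-3.135, -0.002, -1.541]
ft_force: [-0.2, 0.5, -0.5]
gripper_width: 84.8
grip_force: 0.0
```

```bash
python3 - <<'E'
from plates import *
s=st();w=grab('wrist');save(w,'w19.png');align(w,s,142)
path([392,367,385],np.pi+.226,28,85,up=5)
E
```

```text
t72.90 j [-1.600e-01  2.160e-01  2.230e-01  1.571e+00 -1.000e-03 -1.761e+00] p [493.6 -79.8 332. ] rot [-3.1346e+00 -1.9000e-03 -1.5408e+00] w84.8 F [-0.2  0.5 -0.5]
gasket z 142.3761560283972
gasket centre 494.2 -82.3 size 46 55 ang 1.78 rel TCP [ 0.6 -2.4]
pin slice 125 73 [ 494.9  479.6  507.  -127.9]
pin slice 140 665 [ 492.2  479.1  506.9 -114. ]
pin slice 152 51 [ 493.9  490.8  497.8 -117. ]
[85, -0.64, 0.13, -0.44, 0.703, 85, -0.64, 0.16, -0.44, 0.703, 85, -0.63, 0.19, -0.44, 0.703, 85, -0.62, 0.22, -0.44, 0.703, 85, -0.61, 0.25, -0.44, 0.703, 85, -0.59, 0.28, 0.0, 0.703, 85, -0.58, 0.31, 0.0, 0.703, 85, -0.56, 0.33, 0.0, 0.703]
[85, -0.55, 0.36, 0.0, 0.703, 85, -0.53, 0.39, 0.0, 0.703, 85, -0.51, 0.41, 0.0, 0.703, 85, -0.49, 0.44, 0.0, 0.703, 85, -0.46, 0.46, 0.0, 0.703, 85, -0.44, 0.48, 0.0, 0.703, 85, -0.42, 0.5, 0.0, 0.703, 85, -0.39, 0.52, 0.0, 0.703]
[85, -0.37, 0.54, 0.0, 0.703, 85, -0.34, 0.56, 0.0, 0.703, 85, -0.31, 0.58, 0.0, 0.703, 85, -0.28, 0.59, 0.0, 0.703, 85, -0.25, 0.6, 0.0, 0.703, 85, -0.22, 0.62, 0.0, 0.703, 85, -0.19, 0.63, 0.0, 0.703, 85, -0.16, 0.63, 0.0, 0.703]
[85, -0.13, 0.64, 0.0, 0.703, 85, -0.1, 0.65, 0.0, 0.703, 85, -0.07, 0.65, 0.0, 0.703, 85, -0.03, 0.65, 0.0, 0.703]
```

All three cells seated (gasket z 142.4, expected 142). Now the end plate.

Emit:
send_rows(rows=[85, -0.64, 0.13, -0.44, 0.7, 85, -0.64, 0.16, -0.44, 0.7, 85, -0.63, 0.19, -0.44, 0.7, 85, -0.62, 0.22, -0.44, 0.7, 85, -0.61, 0.25, -0.44, 0.7, 85, -0.59, 0.28, 0, 0.7, 85, -0.58, 0.31, 0, 0.7, 85, -0.56, 0.33, 0, 0.7])

```text
time: 73.75
eef_pos: [462.7, 48.9, 382.9]
tool_rot: [-3.14, -0.0, -1.934]
ft_force: [0.3, -0.1, -0.6]
gripper_width: 85.2
grip_force: 0.0
```

Emit:
send_rows(rows=[85, -0.55, 0.36, 0, 0.7, 85, -0.53, 0.39, 0, 0.7, 85, -0.51, 0.41, 0, 0.7, 85, -0.49, 0.44, 0, 0.7, 85, -0.46, 0.46, 0, 0.7, 85, -0.44, 0.48, 0, 0.7, 85, -0.42, 0.5, 0, 0.7, 85, -0.39, 0.52, 0, 0.7])

```text
time: 74.55
eef_pos: [433.9, 176.5, 382.6]
tool_rot: [-3.14, 0.0, -2.325]
ft_force: [-0.4, -1.1, -0.6]
gripper_width: 85.1
grip_force: 0.0
```

Emit:
send_rows(rows=[85, -0.37, 0.54, 0, 0.7, 85, -0.34, 0.56, 0, 0.7, 85, -0.31, 0.58, 0, 0.7, 85, -0.28, 0.59, 0, 0.7, 85, -0.25, 0.6, 0, 0.7, 85, -0.22, 0.62, 0, 0.7, 85, -0.19, 0.63, 0, 0.7, 85, -0.16, 0.63, 0, 0.7])

```text
time: 75.35
eef_pos: [404.3, 304.0, 382.4]
tool_rot: [-3.14, 0.001, -2.716]
ft_force: [0.7, -0.9, -0.3]
gripper_width: 85.3
grip_force: 0.0
```

Emit:
send_rows(rows=[85, -0.13, 0.64, 0, 0.7, 85, -0.1, 0.65, 0, 0.7, 85, -0.07, 0.65, 0, 0.7, 85, -0.03, 0.65, 0, 0.7, 85, 0, 0, 1, 0, 85, 0, 0, 1, 0, 85, 0, 0, 1, 0, 85, 0, 0, 1, 0])

```text
time: 76.15
eef_pos: [389.7, 366.7, 281.2]
tool_rot: [-3.14, 0.001, -2.909]
ft_force: [1.7, 0.4, -0.2]
gripper_width: 84.9
grip_force: 0.0
```

Emit:
send_rows(rows=[85, 0, 0, 1, 0, 85, 0, 0, 1, 0, 85, 0, 0, 1, 0, 85, 0, 0, 0.9, 0, 85, 0, 0, 0.9, 0, 85, 0, 0, 0, 0])

```text
time: 76.75
eef_pos: [388.8, 365.4, 159.9]
tool_rot: [-3.138, -0.002, -2.909]
ft_force: [-0.4, -0.2, 0.4]
gripper_width: 85.1
grip_force: 0.0
```

```bash
python3 - <<'E'
from plates import *
s=st();w=grab('wrist');r=plates(w);save(w,'w20.png')
for k in r:
    if k[0]=='end' and abs(k[1]-396)<40:
        a=k[3];go(to=[k[1],k[2],3.5]);print('turn rows',np.degrees(((s['tool_rot'][2]-np.pi-a)+np.pi)%(2*np.pi)-np.pi)/4)
W=cloud(w);m=(W[...,2]>20.5)&(W[...,2]<26)&(abs(W[...,0]-396)<40)&(abs(W[...,1]-367)<40);P=W[m];print('boss',m.sum(),np.round([np.median(P,0),P.min(0),P.max(0)],1))
E
```

```text
t76.75 j [ 0.756  0.308 -0.09   1.177 -0.002  0.523] p [388.8 365.4 159.9] rot [-3.1375e+00 -2.5000e-03 -2.9092e+00] w85.1 F [-0.4 -0.2  0.4]
end c (408.0 370.3) size 64x57 longaxis 0.233 z med 18.3
end c (323.5 339.8) size 73x25 longaxis 1.563 z med -850.0
units [-0.762  0.015  6.335] world d [  18.5    4.3 -158.4]
turn rows -0.012583909060703296
boss 815 [[394.5 367.1  23.1]
 [380.3 352.6  20.7]
 [410.  382.2  25.3]]
```

Emit:
send_rows(rows=[85, -0.24, 0, 0.5, 0, 85, 0, 0, 0.9, 0, 85, 0, 0, 0.9, 0, 85, 0, 0, 0.9, 0, 85, 0, 0, 0.9, 0, 85, 0, 0, 0.9, 0, 85, 0, 0, 0.7, 0, 85, 0, 0, 0.4, 0])

```text
time: 77.6
eef_pos: [396.8, 368.1, 9.5]
tool_rot: [-3.14, 0.002, -2.909]
ft_force: [-0.3, 0.6, -0.8]
gripper_width: 84.8
grip_force: 0.0
```

Emit:
send_rows(rows=[85, 0, 0, 0.2, 0, 85, 0, 0, 0.05, 0, 40, 0, 0, 0, 0, 40, 0, 0, 0, 0, 40, 0, 0, 0, 0, 40, 0, 0, 0, 0, 40, 0, 0, 0, 0, 40, 0, 0, 0, 0])

```text
time: 78.4
eef_pos: [397.0, 368.6, 5.5]
tool_rot: [-3.141, 0.004, -2.909]
ft_force: [-2.1, -2.5, 10.5]
gripper_width: 54.5
grip_force: 62.3
```

Emit:
send_rows(rows=[40, 0, 0, -0.3, 0, 40, 0, 0, -0.8, 0, 40, 0, 0, -1, 0, 40, 0, 0, -1, 0, 40, 0, 0, -1, 0, 40, 0, 0, -1, 0, 40, 0, 0, -1, 0, 40, 0, 0, -1, 0])

```text
time: 79.2
eef_pos: [396.0, 368.2, 183.6]
tool_rot: [-3.14, 0.003, -2.909]
ft_force: [0.3, 0.4, -2.0]
gripper_width: 54.1
grip_force: 64.7
```

```bash
python3 - <<'E'
from plates import *
s=st();path([493,-81,360],4.742,28,40,up=8)
E
```

```text
t79.20 j [ 0.75   0.308 -0.03   1.231 -0.002  0.518] p [396.  368.2 183.6] rot [-3.1404e+00  2.5000e-03 -2.9091e+00] w54.1 F [ 0.3  0.4 -2. ]
[40, 0.01, -0.66, -0.88, -0.7, 40, 0.05, -0.65, -0.88, -0.7, 40, 0.08, -0.65, -0.88, -0.7, 40, 0.11, -0.65, -0.88, -0.7, 40, 0.14, -0.64, -0.88, -0.7, 40, 0.17, -0.63, -0.88, -0.7, 40, 0.2, -0.62, -0.88, -0.7, 40, 0.23, -0.61, -0.88, -0.7]
[40, 0.26, -0.6, 0.0, -0.7, 40, 0.29, -0.59, 0.0, -0.7, 40, 0.32, -0.57, 0.0, -0.7, 40, 0.35, -0.56, 0.0, -0.7, 40, 0.37, -0.54, 0.0, -0.7, 40, 0.4, -0.52, 0.0, -0.7, 40, 0.42, -0.5, 0.0, -0.7, 40, 0.45, -0.48, 0.0, -0.7]
[40, 0.47, -0.46, 0.0, -0.7, 40, 0.49, -0.43, 0.0, -0.7, 40, 0.51, -0.41, 0.0, -0.7, 40, 0.53, -0.38, 0.0, -0.7, 40, 0.55, -0.36, 0.0, -0.7, 40, 0.57, -0.33, 0.0, -0.7, 40, 0.58, -0.3, 0.0, -0.7, 40, 0.6, -0.27, 0.0, -0.7]
[40, 0.61, -0.24, 0.0, -0.7, 40, 0.62, -0.21, 0.0, -0.7, 40, 0.63, -0.18, 0.0, -0.7, 40, 0.64, -0.15, 0.0, -0.7]
```

Emit:
send_rows(rows=[40, 0.01, -0.66, -0.9, -0.7, 40, 0.05, -0.65, -0.9, -0.7, 40, 0.08, -0.65, -0.9, -0.7, 40, 0.11, -0.65, -0.9, -0.7, 40, 0.14, -0.64, -0.9, -0.7, 40, 0.17, -0.63, -0.9, -0.7, 40, 0.2, -0.62, -0.9, -0.7, 40, 0.23, -0.61, -0.9, -0.7])

```text
time: 80.0
eef_pos: [422.9, 239.6, 363.6]
tool_rot: [-3.139, 0.002, -2.516]
ft_force: [-0.0, 0.3, -1.8]
gripper_width: 54.3
grip_force: 64.7
```

Emit:
send_rows(rows=[40, 0.26, -0.6, 0, -0.7, 40, 0.29, -0.59, 0, -0.7, 40, 0.32, -0.57, 0, -0.7, 40, 0.35, -0.56, 0, -0.7, 40, 0.37, -0.54, 0, -0.7, 40, 0.4, -0.52, 0, -0.7, 40, 0.42, -0.5, 0, -0.7, 40, 0.45, -0.48, 0, -0.7])

```text
time: 80.8
eef_pos: [450.8, 111.6, 362.8]
tool_rot: [-3.139, 0.001, -2.125]
ft_force: [0.5, -0.5, -2.3]
gripper_width: 54.3
grip_force: 64.7
```

Emit:
send_rows(rows=[40, 0.47, -0.46, 0, -0.7, 40, 0.49, -0.43, 0, -0.7, 40, 0.51, -0.41, 0, -0.7, 40, 0.53, -0.38, 0, -0.7, 40, 0.55, -0.36, 0, -0.7, 40, 0.57, -0.33, 0, -0.7, 40, 0.58, -0.3, 0, -0.7, 40, 0.6, -0.27, 0, -0.7])

```text
time: 81.6
eef_pos: [478.7, -16.4, 363.0]
tool_rot: [-3.139, -0.0, -1.734]
ft_force: [-0.0, 0.1, -1.9]
gripper_width: 54.3
grip_force: 64.7
```

Emit:
send_rows(rows=[40, 0.61, -0.24, 0, -0.7, 40, 0.62, -0.21, 0, -0.7, 40, 0.63, -0.18, 0, -0.7, 40, 0.64, -0.15, 0, -0.7, 40, 0, 0, 0.8, 0, 40, 0, 0, 0.9, 0, 40, 0, 0, 0.9, 0, 40, 0, 0, 0.9, 0])

```text
time: 82.4
eef_pos: [492.6, -80.0, 274.7]
tool_rot: [-3.139, -0.001, -1.541]
ft_force: [0.3, -0.0, -2.2]
gripper_width: 54.1
grip_force: 64.7
```

Emit:
send_rows(rows=[40, 0, 0, 0.9, 0, 40, 0, 0, 0.9, 0, 40, 0, 0, 0.5, 0, 40, 0, 0, 0, 0])

```text
time: 82.8
eef_pos: [491.9, -79.8, 216.5]
tool_rot: [-3.142, -0.0, -1.541]
ft_force: [-0.7, -0.4, -2.1]
gripper_width: 54.1
grip_force: 64.7
```

```bash
python3 - <<'E'
from plates import *
s=st();w=grab('wrist');save(w,'w21.png',(120,80,400,320),2.8)
W=cloud(w);zt=s['eef_pos'][2]-2.3
m=(W[...,2]>zt+17.5)&(W[...,2]<zt+25)&(abs(W[...,0]-493)<24)&(abs(W[...,1]+82)<24);P=W[m];print('boss',m.sum(),np.round([np.median(P,0),np.percentile(P,1,axis=0),np.percentile(P,99,axis=0)],1))
m=(abs(W[...,2]-zt-15)<2.2)&(abs(W[...,0]-493)<40)&(W[...,1]<-82)&(W[...,1]>-140)
for xx in range(472,518,8):
    q=W[m&(abs(W[...,0]-xx)<3)];print(xx,'front edge y',np.round(q[:,1].min(),1) if len(q) else None)
E
```

```text
t82.80 j [-0.161  0.212 -0.072  1.286 -0.    -1.761] p [491.9 -79.8 216.5] rot [-3.1416e+00 -4.0000e-04 -1.5408e+00] w54.1 F [-0.7 -0.4 -2.1]
boss 3075 [[493.5 -84.3 234. ]
 [479.7 -97.5 232. ]
 [507.2 -69.6 235.3]]
472 front edge y -129.0
480 front edge y -128.8
488 front edge y -128.4
496 front edge y -128.3
504 front edge y -128.2
512 front edge y -128.0
```

View pics/w21.png

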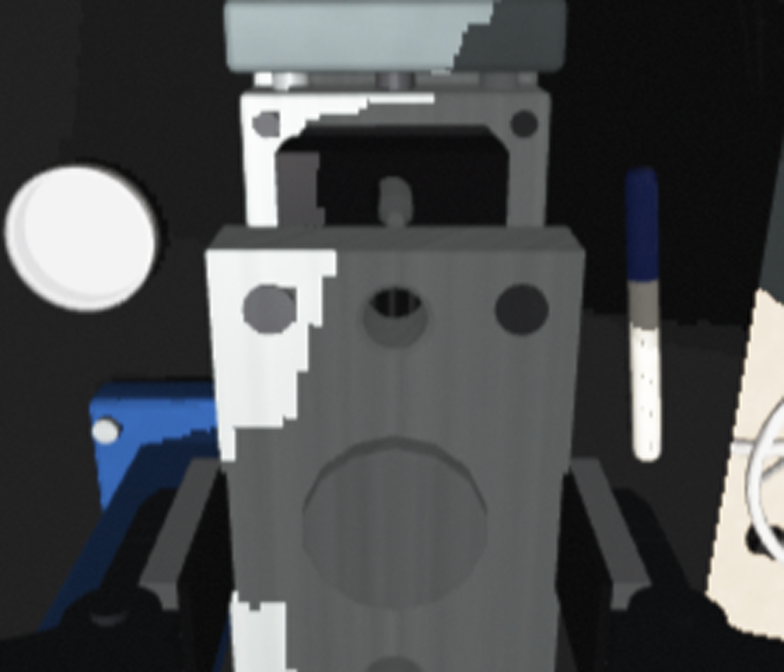

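The view (last of 14) shows the end plate held boss-up, its near hole at (396,310) in line with the pin at (396,200). I correct by (+0.2,+1.3) mm and lower.

Emit:
send_rows(rows=[40, -0.05, -0.02, 0.6, 0, 40, 0, 0, 0.6, 0, 40, 0, 0, 0.4, 0, 40, 0, 0, 0.3, 0, 40, 0, 0, 0.3, 0, 40, 0, 0, 0.2, 0, 40, 0, 0, 0, 0])

```text
time: 83.55
eef_pos: [493.4, -78.8, 157.1]
tool_rot: [-3.14, -0.001, -1.541]
ft_force: [-0.1, 0.4, -2.8]
gripper_width: 54.0
grip_force: 64.7
```

Emit:
send_rows(rows=[40, 0, 0, 0.2, 0, 40, 0, 0, 0.15, 0, 40, 0, 0, 0.08, 0, 40, 0, 0, 0, 0])

```text
time: 83.95
eef_pos: [492.7, -78.7, 146.4]
tool_rot: [-3.141, -0.001, -1.541]
ft_force: [-5.6, 0.7, -3.1]
gripper_width: 54.5
grip_force: 64.8
```

Emit:
send_rows(rows=[40, 0, 0, 0.05, 0, 40, 0, 0, 0.03, 0, 40, 0, 0, 0, 0])

```text
time: 84.25
eef_pos: [492.8, -78.7, 144.6]
tool_rot: [-3.141, -0.001, -1.541]
ft_force: [-7.5, -0.3, -0.4]
gripper_width: 54.3
grip_force: 65.1
```

Emit:
send_rows(rows=[40, 0, 0, 0.03, 0, 40, 0, 0, 0.03, 0, 40, 0, 0, 0, 0])

```text
time: 84.55
eef_pos: [492.9, -78.8, 144.5]
tool_rot: [-3.14, -0.001, -1.541]
ft_force: [-15.6, 2.6, 23.2]
gripper_width: 53.9
grip_force: 67.5
```

Emit:
send_rows(rows=[80, 0, 0, -0.03, 0, 80, 0, 0, 0, 0, 80, 0, 0, 0, 0, 80, 0, 0, -0.2, 0, 80, 0, 0, -0.6, 0, 80, 0, 0, -1, 0, 80, 0, 0, -1, 0, 80, 0, 0, -1, 0])

```text
time: 85.35
eef_pos: [493.4, -78.7, 240.3]
tool_rot: [-3.139, -0.001, -1.541]
ft_force: [1.0, -0.2, -0.0]
gripper_width: 80.1
grip_force: 0.0
```

Emit:
send_rows(rows=[80, 0, 0, -1, 0, 80, 0, 0, -1, 0, 80, 0, 0, -1, 0, 80, 0, 0, 0, 0])

```text
time: 85.75
eef_pos: [494.3, -78.9, 317.2]
tool_rot: [-3.135, -0.002, -1.541]
ft_force: [-0.2, -0.2, -0.4]
gripper_width: 80.0
grip_force: 0.0
```

```bash
python3 - <<'E'
from plates import *
s=st();w=grab('wrist');save(w,'w22.png',scale=1.5)
W=cloud(w)
near=(abs(W[...,0]-493)<28)&(abs(W[...,1]+82)<45)
m=near&(W[...,2]>159)&(W[...,2]<166)&(np.hypot(W[...,0]-493,W[...,1]+82)<22);P=W[m];print('boss',m.sum(),np.round([np.median(P,0),np.percentile(P,1,axis=0),np.percentile(P,99,axis=0)],1))
q=W[near&(abs(W[...,2]-157)<2.5)];A=np.c_[q[:,:2]-[493,-82],np.ones(len(q))];print('plate plane',np.linalg.lstsq(A,q[:,2],rcond=None)[0])
path([499,-219,260],1.572-1e-3+0.0,46,50)
E
```

```text
t85.75 j [-0.158  0.212  0.181  1.532 -0.    -1.759] p [494.3 -78.9 317.2] rot [-3.1346e+00 -1.8000e-03 -1.5408e+00] w80.0 F [-0.2 -0.2 -0.4]
boss 737 [[494.2 -82.7 162. ]
 [480.5 -96.2 159.9]
 [507.7 -68.4 163.6]]
plate plane [-6.63936065e-06 -2.07994354e-04  1.57065798e+02]
[50, 0.12, -0.0, 0.05, -0.969, 50, 0.12, 0.01, 0.05, -0.969, 50, 0.12, 0.02, 0.05, -0.969, 50, 0.12, 0.02, 0.05, -0.969, 50, 0.12, 0.03, 0.05, -0.969, 50, 0.12, 0.04, 0.05, -0.969, 50, 0.11, 0.05, 0.05, -0.969, 50, 0.11, 0.06, 0.05, -0.969]
[50, 0.1, 0.06, 0.05, -0.969, 50, 0.1, 0.07, 0.05, -0.969, 50, 0.1, 0.08, 0.05, -0.969, 50, 0.09, 0.08, 0.05, -0.969, 50, 0.08, 0.09, 0.05, -0.969, 50, 0.08, 0.09, 0.05, -0.969, 50, 0.07, 0.1, 0.05, -0.969, 50, 0.06, 0.1, 0.05, -0.969]
[50, 0.06, 0.11, 0.05, -0.969, 50, 0.05, 0.11, 0.05, -0.969, 50, 0.04, 0.11, 0.05, -0.969, 50, 0.04, 0.12, 0.05, -0.969, 50, 0.03, 0.12, 0.05, -0.969, 50, 0.02, 0.12, 0.05, -0.969, 50, 0.01, 0.12, 0.05, -0.969, 50, 0.0, 0.12, 0.05, -0.969]
[50, -0.01, 0.12, 0.05, -0.969, 50, -0.01, 0.12, 0.05, -0.969, 50, -0.02, 0.12, 0.05, -0.969, 50, -0.03, 0.12, 0.05, -0.969, 50, -0.04, 0.12, 0.05, -0.969, 50, -0.05, 0.11, 0.05, -0.969, 50, -0.05, 0.11, 0.05, -0.969, 50, -0.06, 0.11, 0.05, -0.969]
[50, -0.07, 0.1, 0.05, -0.969, 50, -0.07, 0.1, 0.05, -0.969, 50, -0.08, 0.09, 0.05, -0.969, 50, -0.09, 0.09, 0.05, -0.969, 50, -0.09, 0.08, 0.05, -0.969, 50, -0.1, 0.07, 0.05, -0.969, 50, -0.1, 0.07, 0.05, -0.969, 50, -0.11, 0.06, 0.05, -0.969]
[50, -0.11, 0.05, 0.05, -0.969, 50, -0.11, 0.04, 0.05, -0.969, 50, -0.12, 0.04, 0.05, -0.969, 50, -0.12, 0.03, 0.05, -0.969, 50, -0.12, 0.02, 0.05, -0.969, 50, -0.12, 0.01, 0.05, -0.969]
```

End plate seated: top plane at 157.1 (expected 157), level, boss top at 162. Back to the crank at yaw +90°, turning positive to stay within j6.

Emit:
send_rows(rows=[50, 0.8, 0, 0, 0, 50, 0.8, 0, 0, 0, 50, 0.8, 0, 0, 0, 50, 0.8, 0, 0, 0, 50, 0.8, 0, 0, 0, 50, 0.8, 0, 0, 0, 50, 0.8, 0, 0, 0])

```text
time: 86.5
eef_pos: [497.2, -219.4, 313.2]
tool_rot: [-3.14, -0.0, -1.541]
ft_force: [0.4, -0.1, -0.4]
gripper_width: 50.3
grip_force: 0.0
```

Emit:
send_rows(rows=[50, 0, 0, 0, 1, 50, 0, 0, 0, 1, 50, 0, 0, 0, 1, 50, 0, 0, 0, 1, 50, 0, 0, 0, 1, 50, 0, 0, 0, 1, 50, 0, 0, 0, 1, 50, 0, 0, 0, 1])

```text
time: 87.3
eef_pos: [497.2, -218.5, 313.2]
tool_rot: [-3.14, 0.0, -2.102]
ft_force: [0.5, -1.1, -0.7]
gripper_width: 50.0
grip_force: 0.0
```

Emit:
send_rows(rows=[50, 0, 0, 0, 1, 50, 0, 0, 0, 1, 50, 0, 0, 0, 1, 50, 0, 0, 0, 1, 50, 0, 0, 0, 1, 50, 0, 0, 0, 1, 50, 0, 0, 0, 1, 50, 0, 0, 0, 1])

```text
time: 88.1
eef_pos: [497.2, -218.5, 313.2]
tool_rot: [-3.141, 0.001, -2.661]
ft_force: [0.3, -0.2, -0.3]
gripper_width: 50.3
grip_force: 0.0
```

Emit:
send_rows(rows=[50, 0, 0, 0, 1, 50, 0, 0, 0, 1, 50, 0, 0, 0, 1, 50, 0, 0, 0, 1, 50, 0, 0, 0, 1, 50, 0, 0, 0, 1, 50, 0, 0, 0, 1, 50, 0, 0, 0, 1])

```text
time: 88.9
eef_pos: [497.2, -218.5, 313.2]
tool_rot: [-3.141, 0.001, 3.064]
ft_force: [0.5, -0.2, 0.8]
gripper_width: 50.2
grip_force: 0.0
```

Emit:
send_rows(rows=[50, 0, 0, 0, 1, 50, 0, 0, 0, 1, 50, 0, 0, 0, 1, 50, 0, 0, 0, 1, 50, 0, 0, 0, 1, 50, 0, 0, 0, 1, 50, 0, 0, 0, 1, 50, 0, 0, 0, 1])

```text
time: 89.7
eef_pos: [497.2, -218.5, 313.2]
tool_rot: [3.141, 0.001, 2.505]
ft_force: [0.6, 0.4, -0.3]
gripper_width: 49.9
grip_force: 0.0
```

Emit:
send_rows(rows=[50, 0, 0, 0, 1, 50, 0, 0, 0, 1, 50, 0, 0, 0, 1, 50, 0, 0, 0, 1, 50, 0, 0, 0, 1, 50, 0, 0, 0, 1, 50, 0, 0, 0, 1, 50, 0, 0, 0, 1])

```text
time: 90.5
eef_pos: [497.2, -218.5, 313.2]
tool_rot: [3.14, 0.001, 1.947]
ft_force: [-0.8, 0.3, 0.5]
gripper_width: 49.7
grip_force: 0.0
```

Emit:
send_rows(rows=[50, 0, 0, 0, 1, 50, 0, 0, 0, 1, 50, 0, 0, 0, 1, 50, 0, 0, 0, 1, 50, 0, 0, 0, 1, 50, 0, 0, 0, 0.4])

```text
time: 91.1
eef_pos: [497.2, -218.5, 313.3]
tool_rot: [3.14, 0.0, 1.571]
ft_force: [0.8, -0.2, -0.2]
gripper_width: 50.0
grip_force: 0.0
```

```bash
python3 - <<'E'
from plates import *
s=st();w=grab('wrist');W=cloud(w)
m=(W[...,2]>95)&(W[...,2]<126)&(abs(W[...,0]-499)<25)&(W[...,1]<-183)&(W[...,1]>-245);P=W[m];print('handle',m.sum(),np.round([np.median(P,0),np.percentile(P,1,axis=0),np.percentile(P,99,axis=0)],1))
go(to=[499.5,-219,95.3])
E
```

```text
t91.10 j [-0.414  0.311  0.302  1.56   0.     1.157] p [ 497.2 -218.5  313.3] rot [3.1402e+00 4.0000e-04 1.5708e+00] w50.0 F [ 0.8 -0.2 -0.2]
handle 757 [[ 501.4 -207.   116.9]
 [ 492.9 -233.5  109.7]
 [ 510.1 -183.2  119.7]]
units [-0.014  0.076  8.726] world d [   2.2   -0.5 -218.2]
```

Emit:
send_rows(rows=[50, 0, 0.15, 0.9, 0, 50, 0, 0, 0.9, 0, 50, 0, 0, 0.9, 0, 50, 0, 0, 0.9, 0, 50, 0, 0, 0.9, 0, 50, 0, 0, 0.9, 0, 50, 0, 0, 0.9, 0, 50, 0, 0, 0.9, 0])

```text
time: 91.95
eef_pos: [501.3, -218.6, 132.9]
tool_rot: [3.14, 0.001, 1.575]
ft_force: [0.2, 0.7, 0.5]
gripper_width: 50.0
grip_force: 0.0
```

Emit:
send_rows(rows=[50, 0, 0, 0.9, 0, 50, 0, 0, 0.6, 0, 50, 0, 0, 0, 0, 10, 0, 0, 0, 0, 10, 0, 0, 0, 0, 10, 0, 0, 0, 0, 10, 0, 0, 0, 0, 10, 0, 0, 0, 0])

```text
time: 92.75
eef_pos: [502.3, -219.1, 97.5]
tool_rot: [3.138, 0.001, 1.573]
ft_force: [0.1, -0.1, 6.8]
gripper_width: 16.0
grip_force: 58.6
```

```bash
python3 - <<'E'
from h import *
s=st();p=s['eef_pos'];c=(497.7,p[2]-40*np.cos(.08))
a0=np.arctan2(p[0]-c[0],p[2]-c[1]);print(a0,c)
circ(c,(p[0],p[2]),2*np.pi,16,a0)
E
```

```text
t92.75 j [-0.411  0.367 -0.17   1.029  0.     1.157] p [ 502.3 -219.1   97.5] rot [3.1377e+00 1.5000e-03 1.5730e+00] w16.0 F [ 0.1 -0.1  6.8]
0.11426534340075854 (497.7, np.float64(57.586803710124634))
0.58 0.19; 0.47 0.39; 0.29 0.54; 0.07 0.61; -0.17 0.59; -0.38 0.48; -0.53 0.31; -0.61 0.08; -0.59 -0.15; -0.49 -0.36; -0.32 -0.52; -0.10 -0.60; 0.13 -0.60; 0.35 -0.50; 0.51 -0.34; 0.60 -0.12 end [497.7  97.6]
```

Emit:
send_rows(rows=[10, 0, 0.58, 0.19, 0, 10, 0, 0.47, 0.39, 0, 10, 0, 0.29, 0.54, 0, 10, 0, 0.07, 0.61, 0, 10, 0, -0.17, 0.59, 0])

```text
time: 93.25
eef_pos: [531.4, -217.9, 37.6]
tool_rot: [-3.14, -0.0, 1.574]
ft_force: [-21.6, 4.6, 13.6]
gripper_width: 16.1
grip_force: 62.4
```

Emit:
send_rows(rows=[10, 0, -0.38, 0.48, 0, 10, 0, -0.53, 0.31, 0, 10, 0, -0.61, 0.08, 0, 10, 0, -0.59, -0.15, 0])

```text
time: 93.65
eef_pos: [480.6, -219.6, 21.1]
tool_rot: [3.137, 0.002, 1.573]
ft_force: [3.4, -4.3, 5.0]
gripper_width: 15.9
grip_force: 59.6
```

```bash
python3 - <<'E'
from h import *
st()
E
```

```text
t93.65 j [-0.428  0.402 -0.333  0.831 -0.     1.14 ] p [ 480.6 -219.6   21.1] rot [3.1373e+00 2.3000e-03 1.5730e+00] w15.9 F [ 3.4 -4.3  5. ]
```

Emit:
send_rows(rows=[10, 0, -0.49, -0.36, 0, 10, 0, -0.32, -0.52, 0, 10, 0, -0.1, -0.6, 0, 10, 0, 0.13, -0.6, 0, 10, 0, 0.35, -0.5, 0, 10, 0, 0.51, -0.34, 0, 10, 0, 0.6, -0.12, 0])

```text
time: 94.35
eef_pos: [497.4, -219.2, 98.3]
tool_rot: [3.138, 0.002, 1.573]
ft_force: [-1.7, 3.5, -1.0]
gripper_width: 15.9
grip_force: 59.5
```

Emit:
send_rows(rows=[10, 0, 0.61, 0.12, 0, 10, 0, 0.52, 0.35, 0, 10, 0, 0.35, 0.52, 0, 10, 0, 0.12, 0.61, 0, 10, 0, -0.12, 0.61, 0, 10, 0, -0.35, 0.52, 0, 10, 0, -0.52, 0.35, 0, 10, 0, -0.61, 0.12, 0])

```text
time: 95.15
eef_pos: [497.4, -219.0, 17.3]
tool_rot: [3.138, 0.001, 1.573]
ft_force: [0.6, 2.7, 23.8]
gripper_width: 16.0
grip_force: 62.3
```

Emit:
send_rows(rows=[10, 0, -0.61, -0.12, 0, 10, 0, -0.52, -0.35, 0, 10, 0, -0.35, -0.52, 0, 10, 0, -0.12, -0.61, 0, 10, 0, 0.12, -0.61, 0, 10, 0, 0.35, -0.52, 0, 10, 0, 0.52, -0.35, 0, 10, 0, 0.61, -0.12, 0])

```text
time: 95.95
eef_pos: [497.4, -219.2, 98.3]
tool_rot: [3.138, 0.002, 1.572]
ft_force: [-1.9, 3.1, -1.3]
gripper_width: 15.8
grip_force: 59.8
```

```bash
python3 - <<'E'
from h import *
st()
E
```

```text
t95.95 j [-0.415  0.358 -0.181  1.027 -0.     1.154] p [ 497.4 -219.2   98.3] rot [3.1380e+00 1.8000e-03 1.5725e+00] w15.8 F [-1.9  3.1 -1.3]
```

Emit:
send_rows(rows=[10, 0, 0.61, 0.12, 0, 10, 0, 0.52, 0.35, 0, 10, 0, 0.35, 0.52, 0, 10, 0, 0.12, 0.61, 0, 10, 0, -0.12, 0.61, 0, 10, 0, -0.35, 0.52, 0, 10, 0, -0.52, 0.35, 0, 10, 0, -0.61, 0.12, 0])

```text
time: 96.75
eef_pos: [497.5, -219.0, 17.3]
tool_rot: [3.138, 0.001, 1.573]
ft_force: [2.0, 3.1, 25.0]
gripper_width: 15.6
grip_force: 62.6
```

Emit:
send_rows(rows=[10, 0, -0.61, -0.12, 0, 10, 0, -0.52, -0.35, 0, 10, 0, -0.35, -0.52, 0, 10, 0, -0.12, -0.61, 0, 10, 0, 0.12, -0.61, 0, 10, 0, 0.35, -0.52, 0, 10, 0, 0.52, -0.35, 0, 10, 0, 0.61, -0.12, 0])

```text
time: 97.55
eef_pos: [497.5, -219.2, 98.2]
tool_rot: [3.138, 0.002, 1.573]
ft_force: [-2.7, 2.9, 0.7]
gripper_width: 15.9
grip_force: 60.0
```

Emit:
send_rows(rows=[10, 0, 0, 0, 0, 10, 0, 0, 0, 0, 50, 0, 0, 0, 0, 50, 0, 0, 0, 0, 50, 0, 0, -0.4, 0, 50, 0, 0, -0.8, 0, 50, 0, 0, -1, 0, 50, 0, 0, -1, 0])

```text
time: 98.35
eef_pos: [496.3, -218.6, 178.0]
tool_rot: [3.14, 0.001, 1.573]
ft_force: [0.4, -0.3, -0.6]
gripper_width: 50.1
grip_force: 0.0
```

Emit:
send_rows(rows=[50, 0, 0, -1, 0, 50, 0, 0, -1, 0, 50, 0, 0, -1, 0, 50, 0, 0, -1, 0, 50, 0, 0, -1, 0, 50, 0, 0, -1, 0, 50, 0, 0, 0, 0])

```text
time: 99.05
eef_pos: [496.9, -218.9, 330.1]
tool_rot: [3.135, 0.003, 1.573]
ft_force: [0.8, 1.2, -0.5]
gripper_width: 50.2
grip_force: 0.0
```

```bash
python3 - <<'E'
from plates import *
st();w=grab('wrist');W=cloud(w);save(w,'w23.png')
# front edge of end plate (z 157) and pin top (~160) at crank side
m=(abs(W[...,2]-157)<2)&(abs(W[...,0]-491)<20)&(W[...,1]<30)&(W[...,1]>-100);print('end plate front edge',m.sum(),[np.round(np.nanmin(W[m&(abs(W[...,0]-x)<3)][:,1]),1) for x in (475,483,500,507)] if m.any() else None)
sd=grab('side');t=grab('top')
W=cloud(t);hs=cv2.cvtColor(t['pixels'],cv2.COLOR_RGB2HSV);m=((hs[...,0]<8)&(hs[...,1]>170)&(hs[...,2]>120)&(W[...,2]>250));print('ball top cam',m.sum(),np.round(np.nanmean(W[m],0),1))
W=cloud(sd);hs=cv2.cvtColor(sd['pixels'],cv2.COLOR_RGB2HSV);m=((hs[...,0]<8)&(hs[...,1]>170)&(hs[...,2]>120)&(W[...,2]>250));print('ball side cam',m.sum(),np.round(np.nanmean(W[m],0),1))
o=np.array([493,-82,0]);a=.033
E
```

```text
t99.05 j [-0.415  0.312  0.345  1.597  0.     1.154] p [ 496.9 -218.9  330.1] rot [3.1350e+00 2.7000e-03 1.5728e+00] w50.2 F [ 0.8  1.2 -0.5]
end plate front edge 0 None
ball top cam 47 [423.9  80.1 312.6]
ball side cam 0 [nan nan nan]<stdin>:7: RuntimeWarning: Mean of empty slice
```

Emit:
send_rows(rows=[0, 0.5, -0.19, -0.6, 0, 0, 0.77, -0.19, -0.6, 0, 0, 0.77, -0.19, -0.6, 0, 0, 0.77, -0.19, -0.6, 0, 0, 0.77, -0.19, -0.4, 0, 0, 0.77, -0.19, 0, 0, 0, 0.77, -0.19, 0, 0, 0, 0.77, -0.19, 0, 0])

```text
time: 100.0
eef_pos: [457.3, -70.6, 395.6]
tool_rot: [3.141, 0.001, 1.573]
ft_force: [0.4, 0.0, -0.5]
gripper_width: -0.2
grip_force: 0.0
```

Emit:
send_rows(rows=[0, 0.77, -0.19, 0, 0, 0, 0.77, -0.19, 0, 0, 0, 0.77, -0.19, 0, 0, 0, 0.77, -0.19, 0, 0, 0, 0.77, -0.19, 0, 0, 0, 0.77, -0.19, 0, 0, 0, 0, 0, 0, 0])

```text
time: 100.7
eef_pos: [428.3, 45.5, 395.5]
tool_rot: [3.141, 0.001, 1.575]
ft_force: [-0.5, 0.2, -0.1]
gripper_width: -0.1
grip_force: 0.0
```

```bash
python3 - <<'E'
from plates import *
s=st();w=grab('wrist');W=cloud(w);save(w,'w24.png',scale=1.5)
hs=cv2.cvtColor(w['pixels'],cv2.COLOR_RGB2HSV);m=(((hs[...,0]<8)|(hs[...,0]>172))&(hs[...,1]>150)&(hs[...,2]>60)&(W[...,2]>250)&(W[...,2]<360));P=W[m]
print(m.sum());
if m.sum()>20:
    A=np.c_[2*P,np.ones(len(P))];x=np.linalg.lstsq(A,(P**2).sum(1),rcond=None)[0];print('sphere',np.round(x[:3],1),np.sqrt(x[3]+x[:3]@x[:3]),P.max(0),P.min(0))
    vv,uu=np.nonzero(m);o,d=ray(w,uu.mean(),vv.mean());print('ray at z307',onz(w,uu.mean(),vv.mean(),307),onz(w,uu.mean(),vv.mean(),300))
# carriage stack: front part at z157 & pin
m=(abs(W[...,2]-157)<2.5)&(abs(W[...,0]-491)<35)&(W[...,1]<25)&(W[...,1]>-60);q=W[m];print(m.sum(),[np.round(np.nanmin(W[m&(abs(W[...,0]-x)<3)][:,1]),1) for x in (470,478,486,500,508)] if m.sum()>50 else None)
E
```

```text
t100.70 j [ 1.060e-01  1.060e-01  2.560e-01  1.719e+00 -1.000e-03  1.673e+00] p [428.3  45.5 395.5] rot [3.1406e+00 6.0000e-04 1.5748e+00] w-0.1 F [-0.5  0.2 -0.1]
1111
sphere [428.1  79.8 303.4] 13.543697891696965 [441.56358757  93.77106624 317.93873703] [414.7409328   66.8980611  302.80306054]
ray at z307 [428.03564567  80.4977717  307.        ] [428.00174113  78.98983221 300.        ]Traceback (most recent call last):
  File "<stdin>", line 9, in <module>
    res = np.fmin.reduce(a, axis=axis, out=out, **kwargs)
ValueError: zero-size array to reduction operation fmin which has no identity
```

```bash
python3 - <<'E'
from plates import *
w=dict(np.load('last_wrist.npz'));W=cloud(w)
v,u=np.mgrid[:384,:512]
m=(W[...,2]>150)&(W[...,2]<166)&(abs(W[...,0]-491)<40)&(W[...,1]<100)&(W[...,1]>-60);q=W[m];print(m.sum(),np.percentile(q,[1,50,99],axis=0) if m.any() else '')
m=(W[...,2]>100)&(W[...,2]<112)&(abs(W[...,0]-491)<40)&(W[...,1]<40)&(W[...,1]>-60);q=W[m];print('base',m.sum(),np.percentile(q,[1,50,99],axis=0) if m.any() else '')
a=np.linspace(.71,.135,8);x=519.3-120*np.cos(a);z=239+120*np.sin(a);print(np.round(np.c_[x,z],1).tolist());print(np.round(np.c_[np.diff(x),-np.diff(z)]/25,2).tolist())
E
```

```text
1002 [[460.8766126   -6.27454331 150.77872713]
 [473.41814571  71.62993894 156.97450917]
 [515.37996604  83.53957827 159.59915937]]
base 30 [[461.50842659  -5.2323731  103.17546589]
 [462.11798318  15.42125981 105.46804019]
 [462.74614609  35.1764825  107.58766917]]
[[428.3, 317.2], [422.2, 309.5], [416.7, 301.3], [412.0, 292.7], [407.9, 283.7], [404.6, 274.4], [402.1, 264.9], [400.4, 255.2]]
[[-0.24, 0.31], [-0.22, 0.33], [-0.19, 0.35], [-0.16, 0.36], [-0.13, 0.37], [-0.1, 0.38], [-0.07, 0.39]]
```

Emit:
send_rows(rows=[0, 0.7, 0, 0.5, 0, 0, 0.7, 0, 0.7, 0, 0, 0, 0, 0.7, 0, 0, 0, 0, 0.6, 0, 0, 0, 0, 0, 0])

```text
time: 101.25
eef_pos: [428.4, 78.3, 331.7]
tool_rot: [-3.141, 0.002, 1.572]
ft_force: [-0.4, 0.2, -0.2]
gripper_width: -0.1
grip_force: 0.0
```

The stack spans y -6..84, centre 38.6 against the predicted 38.2, so the carriage stands at the red line. Now I push the ball down along its arc.

Emit:
send_rows(rows=[0, 0.04, 0, 0.5, 0, 0, 0, -0.24, 0.31, 0, 0, 0, -0.22, 0.33, 0, 0, 0, -0.19, 0.35, 0, 0, 0, -0.16, 0.36, 0, 0, 0, -0.13, 0.37, 0, 0, 0, 0, 0, 0])

```text
time: 101.95
eef_pos: [405.4, 79.4, 277.9]
tool_rot: [3.14, 0.001, 1.572]
ft_force: [-0.4, 0.3, 0.8]
gripper_width: -0.0
grip_force: 0.0
```

Emit:
send_rows(rows=[0, 0, -0.05, 0.19, 0, 0, 0, -0.05, 0.19, 0, 0, 0, 0, 0, 0])

```text
time: 102.25
eef_pos: [403.3, 79.8, 268.3]
tool_rot: [3.14, 0.001, 1.573]
ft_force: [0.2, -0.0, -0.6]
gripper_width: -0.0
grip_force: 0.0
```

Emit:
send_rows(rows=[0, 0, -0.03, 0.15, 0, 0, 0, -0.02, 0.15, 0, 0, 0, 0, 0, 0])

```text
time: 102.55
eef_pos: [402.0, 79.9, 260.6]
tool_rot: [3.14, 0.001, 1.573]
ft_force: [0.4, -0.5, 0.5]
gripper_width: 0.2
grip_force: 0.0
```

Emit:
send_rows(rows=[0, 0, -0.02, 0.1, 0, 0, 0, 0, 0, 0, 0, 0, 0, 0, 0])

```text
time: 102.85
eef_pos: [401.7, 79.9, 258.6]
tool_rot: [3.139, 0.001, 1.573]
ft_force: [-0.8, -0.3, -0.7]
gripper_width: 0.0
grip_force: 0.0
```

Emit:
send_rows(rows=[0, 0, -0.01, 0.08, 0, 0, 0, 0, 0, 0, 0, 0, 0, 0, 0])

```text
time: 103.15
eef_pos: [401.5, 79.9, 256.6]
tool_rot: [3.139, 0.001, 1.573]
ft_force: [0.0, -0.0, 0.7]
gripper_width: 0.3
grip_force: 0.0
```

Emit:
send_rows(rows=[0, 0, -0.01, 0.05, 0, 0, 0, 0, 0.05, 0, 0, 0, 0, 0, 0])

```text
time: 103.45
eef_pos: [401.1, 79.9, 254.2]
tool_rot: [3.139, 0.001, 1.573]
ft_force: [-2.1, -0.6, 5.0]
gripper_width: 0.0
grip_force: 2.8
```

Emit:
send_rows(rows=[0, 0, 0, 0.06, 0, 0, 0, 0, 0, 0])

```text
time: 103.65
eef_pos: [401.1, 79.9, 253.1]
tool_rot: [3.139, 0.001, 1.573]
ft_force: [-6.5, 0.1, 14.7]
gripper_width: 0.2
grip_force: 7.3
```

```bash
python3 - <<'E'
from plates import *
st()
for n in ('wrist','top'):
    w=grab(n);W=cloud(w);hs=cv2.cvtColor(w['pixels'],cv2.COLOR_RGB2HSV);m=(((hs[...,0]<8)|(hs[...,0]>172))&(hs[...,1]>150)&(hs[...,2]>50)&(W[...,2]>200)&(W[...,2]<360));P=W[m]
    print(n,m.sum(),np.round(np.percentile(P,[2,50,98],axis=0),1).tolist() if m.sum()>5 else '')
    if m.sum()>40:
        A=np.c_[2*P,np.ones(len(P))];x=np.linalg.lstsq(A,(P**2).sum(1),rcond=None)[0];print('sphere',np.round(x[:3],1))
E
```

```text
t103.65 j [ 1.980e-01  2.000e-02 -2.000e-01  1.348e+00 -1.000e-03  1.766e+00] p [401.1  79.9 253.1] rot [3.1387e+00 6.0000e-04 1.5729e+00] w0.2 F [-6.5  0.1 14.7]
wrist 959 [[387.9, 80.2, 238.4], [399.5, 88.8, 245.9], [412.4, 92.6, 252.1]]
sphere [400.5  80.  242. ]
top 0
```

Contact is felt at the predicted height (15 N at z 253, ball at z 242), so the ram is on the boss. I withdraw and check.

Emit:
send_rows(rows=[0, 0, 0, -0.1, 0, 0, 0, 0, -0.4, 0, 0, 0, 0, -0.8, 0, 0, 0, 0, -1, 0, 0, 0, 0, -1, 0, 0, 0, 0, -1, 0, 0, 0, 0, 0, 0])

```text
time: 104.45
eef_pos: [401.8, 80.1, 363.1]
tool_rot: [3.135, 0.0, 1.573]
ft_force: [1.0, 0.5, 0.1]
gripper_width: 0.1
grip_force: 0.0
```

Emit:
send_rows(rows=[0, -1, 0, -0.6, 0, 0, -1, 0, -0.6, 0, 0, -0.6, 0, 0, 0, 0, 0, 0, 0, 0, 0, 0, 0, 0, 0])

```text
time: 104.95
eef_pos: [400.9, 15.1, 389.9]
tool_rot: [3.14, 0.001, 1.572]
ft_force: [-0.6, -0.2, -0.2]
gripper_width: -0.1
grip_force: 0.0
```

```bash
python3 - <<'E'
from plates import *
st()
w=grab('wrist');W=cloud(w);save(w,'w25.png');hs=cv2.cvtColor(w['pixels'],cv2.COLOR_RGB2HSV);m=(((hs[...,0]<8)|(hs[...,0]>172))&(hs[...,1]>150)&(hs[...,2]>50)&(W[...,2]>200)&(W[...,2]<360));P=W[m]
A=np.c_[2*P,np.ones(len(P))];x=np.linalg.lstsq(A,(P**2).sum(1),rcond=None)[0];print('sphere',m.sum(),np.round(x[:3],1))
m=(W[...,2]>150)&(W[...,2]<166)&(abs(W[...,0]-491)<40)&(W[...,1]<100)&(W[...,1]>-60);q=W[m];print(m.sum(),np.percentile(q,[1,50,99],axis=0).round(1).tolist() if m.any() else '')
E
```

```text
t104.95 j [ 3.800e-02  3.900e-02  1.680e-01  1.697e+00 -1.000e-03  1.608e+00] p [400.9  15.1 389.9] rot [3.1397e+00 7.0000e-04 1.5720e+00] w-0.1 F [-0.6 -0.2 -0.2]
sphere 830 [400.6  78.9 241.4]
1245 [[461.4, -6.9, 151.3], [471.8, 57.4, 157.0], [515.9, 83.3, 158.8]]
```

The ball stays at z 241.4 (predicted 241.2 for foot on boss), and the stack is unchanged at z 157. I hand in.

```bash
python3 -c "
from station import robot
print(robot.sign_off())"
```

```text
the job is handed in; nothing more can be done
None
```

The job is handed in. By my own measurements, all three cell plates and the end plate are home on the pins, the carriage stands at the red line and the ram's foot is on the boss. No verdict was returned, and I did not re-measure the bystanders at the end.

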